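# Find the loose-capped jars and put them in the emptied rework tub

## Task

First empty the rework tub: lift its handle bar and tip it so that every wooden offcut slides into the bin behind it, then bring the tub back down level. After that gently twist the cap of each jar in the rack one way, by about a fifteenth of a turn, to find the loose ones (a tight cap gives only a hair and stops), and do not turn it back; stand every jar whose cap turns upright in the empty tub, and leave the tight ones standing in the rack with their caps unforced. Do not disturb the other things on the bench.

Things in the scene. Friction and masses are not known exactly. Their poses are not given: they have to be found in the camera images.
- rack: Fixed wooden jar rack, 190 x 290 mm, origin under its centre at bench level, x across and y along its two open troughs. The trough centre lines lie at x = -50 and +50 mm; each trough is 50 mm wide and 274 mm long with an 8 mm floor and walls that rise 22 mm above it. The jars stand in a row in each trough, about 90 mm apart; the walls keep a jar from turning more than about 5 degrees (0.09 rad).
- bin_in (a point): Centre of the inner floor, 8 mm above the bench, of the open offcut bin on the fixed grey stand that also carries the tipping tub on the bin's -x side; the bin is 170 mm (x) by 248 mm (y) inside, walls 50 to 82 mm above its floor, open at the top. The tub's hinge axis is parallel to this point's y, at x = -99 mm and 77 mm above this point; two posts of the stand, 98 mm tall, hold the hinge at y = -116 and +116 mm; the bin is farther from the robot than the tub.
- tub_in (a point): Centre of the tub's inner floor, turning with the tub: sheet-metal tub 95 mm (x) by 200 mm (y) inside, 49 mm deep, its front (+x) wall leaning outwards as a pouring lip. When the tub is level this point is 50 mm from the hinge axis towards -x and 6 mm above it.
- tub_bar (a point): Middle of the tub's wooden handle bar, a round bar 16 mm thick and 210 mm long parallel to the hinge, free along its middle 190 mm; level, it lies 140 mm from the hinge axis towards -x and 75 mm above it, 40 mm out from the tub's rear wall and 20 mm above its rim.
- tub (a joint): Tip angle of the tub in rad: 0 level (it rests on a block), growing as the bar is lifted up and over towards +x, at most 1.95. A damper slows it. Let go below about 1.0 it falls back level by its weight, beyond about 1.2 its weight carries it on to the stop and it must be brought back; the offcuts slide out over the lip by about 1.7 to 1.85. The tub weighs 0.5 kg.
- jarA: Square glass jar of brass fittings, 46 x 46 mm and 68 mm high with a round dark steel screw cap on top (50 mm across, from 74 to 94 mm above the underside), about 0.3 kg; origin at the centre of its underside, z up the jar. It starts standing in a rack trough with its sides along the rack's; it can be lifted by its cap, loose or tight. May be absent.
- capA (a joint): Angle of the cap of jar A on its jar, rad, near 0 as found (within 0.01), anticlockwise from above positive. A loose cap turns freely up to 0.9 either way (about 0.02 N m); a tight cap gives only 0.08 either way (0.06 N m) and then stops hard. Either stays where it is left. Turn the hand about 0.4 rad, since the jar itself first turns up to 0.09 in its trough. All caps look alike, each with a light rib on top that shows its angle.
- jarB: Square glass jar of brass fittings, 46 x 46 mm and 68 mm high with a round dark steel screw cap on top (50 mm across, from 74 to 94 mm above the underside), about 0.3 kg; origin at the centre of its underside, z up the jar. It starts standing in a rack trough with its sides along the rack's; it can be lifted by its cap, loose or tight. May be absent.
- capB (a joint): Angle of the cap of jar B on its jar, rad, near 0 as found (within 0.01), anticlockwise from above positive. A loose cap turns freely up to 0.9 either way (about 0.02 N m); a tight cap gives only 0.08 either way (0.06 N m) and then stops hard. Either stays where it is left. Turn the hand about 0.4 rad, since the jar itself first turns up to 0.09 in its trough. All caps look alike, each with a light rib on top that shows its angle.
- jarC: Square glass jar of brass fittings, 46 x 46 mm and 68 mm high with a round dark steel screw cap on top (50 mm across, from 74 to 94 mm above the underside), about 0.3 kg; origin at the centre of its underside, z up the jar. It starts standing in a rack trough with its sides along the rack's; it can be lifted by its cap, loose or tight. May be absent.
- capC (a joint): Angle of the cap of jar C on its jar, rad, near 0 as found (within 0.01), anticlockwise from above positive. A loose cap turns freely up to 0.9 either way (about 0.02 N m); a tight cap gives only 0.08 either way (0.06 N m) and then stops hard. Either stays where it is left. Turn the hand about 0.4 rad, since the jar itself first turns up to 0.09 in its trough. All caps look alike, each with a light rib on top that shows its angle.
- jarD: Square glass jar of brass fittings, 46 x 46 mm and 68 mm high with a round dark steel screw cap on top (50 mm across, from 74 to 94 mm above the underside), about 0.3 kg; origin at the centre of its underside, z up the jar. It starts standing in a rack trough with its sides along the rack's; it can be lifted by its cap, loose or tight. May be absent.
- capD (a joint): Angle of the cap of jar D on its jar, rad, near 0 as found (within 0.01), anticlockwise from above positive. A loose cap turns freely up to 0.9 either way (about 0.02 N m); a tight cap gives only 0.08 either way (0.06 N m) and then stops hard. Either stays where it is left. Turn the hand about 0.4 rad, since the jar itself first turns up to 0.09 in its trough. All caps look alike, each with a light rib on top that shows its angle.
- jarE: Square glass jar of brass fittings, 46 x 46 mm and 68 mm high with a round dark steel screw cap on top (50 mm across, from 74 to 94 mm above the underside), about 0.3 kg; origin at the centre of its underside, z up the jar. It starts standing in a rack trough with its sides along the rack's; it can be lifted by its cap, loose or tight. May be absent.
- capE (a joint): Angle of the cap of jar E on its jar, rad, near 0 as found (within 0.01), anticlockwise from above positive. A loose cap turns freely up to 0.9 either way (about 0.02 N m); a tight cap gives only 0.08 either way (0.06 N m) and then stops hard. Either stays where it is left. Turn the hand about 0.4 rad, since the jar itself first turns up to 0.09 in its trough. All caps look alike, each with a light rib on top that shows its angle.
- jarF: Square glass jar of brass fittings, 46 x 46 mm and 68 mm high with a round dark steel screw cap on top (50 mm across, from 74 to 94 mm above the underside), about 0.3 kg; origin at the centre of its underside, z up the jar. It starts standing in a rack trough with its sides along the rack's; it can be lifted by its cap, loose or tight. May be absent.
- capF (a joint): Angle of the cap of jar F on its jar, rad, near 0 as found (within 0.01), anticlockwise from above positive. A loose cap turns freely up to 0.9 either way (about 0.02 N m); a tight cap gives only 0.08 either way (0.06 N m) and then stops hard. Either stays where it is left. Turn the hand about 0.4 rad, since the jar itself first turns up to 0.09 in its trough. All caps look alike, each with a light rib on top that shows its angle.
- offcut1: Dark hardwood moulding offcut, 28 x 60 x 24 mm, 35 g; origin at the centre of its underside as built. It starts lying in the tub. May be absent.
- offcut2: Dark hardwood moulding offcut, 28 x 60 x 24 mm, 35 g; origin at the centre of its underside as built. It starts lying in the tub. May be absent.
- offcut3: Dark hardwood moulding offcut, 28 x 60 x 24 mm, 35 g; origin at the centre of its underside as built. It starts lying in the tub. May be absent.
- template: Bystander to be left alone: L-shaped boxwood corner template, 120 mm, 14 mm thick; origin at the centre of its underside.
- bradawl: Bystander to be left alone: horn-handled bradawl, 130 mm, lying; origin at the centre of its underside.
- sander: Bystander to be left alone: cork-faced sanding block, 110 x 65 x 36 mm; origin at the centre of its underside.
- bulb: Bystander to be left alone: frosted pearl bulb, 100 mm, lying; origin at the centre of its underside.
There are look-alikes about, which are no part of the job. Leave any purple look-alike of the jarA alone.

How it is judged:
By the outcome, as a careful person would: the job done as asked, in the order asked, and still so for the second after the job is handed in, with the robot touching nothing.
Of jarA, jarC, jarF only 2 to 3 are there at a start; the rules pass over those that are not, and their reading is None.
Of jarB, jarD, jarE only 1 to 3 are there at a start; the rules pass over those that are not, and their reading is None.
Of offcut1, offcut2, offcut3 only 2 to 3 are there at a start; the rules pass over those that are not, and their reading is None.
At some moment in a run one of jarA, jarB, jarC, jarD, jarE, jarF may be knocked a few centimetres aside while the robot is not near it.
It also fails if it takes over 210 s, if anything falls off the work surface, if the arm or the gripper's body presses on something with over 40 N, if the wrist force passes 120 N, or if a joint passes its speed limit or range.

## Robot

A 6-joint arm with a two-finger parallel gripper is mounted at the origin on the work surface. World frame = base frame: x ahead of the robot, y to its left, z up, the work surface at z = 0. Lengths are in m, angles in rad, forces in N, time in s.
With the tool pointing down it reaches from about 0.425 to 0.95 m from the base axis. Payload 3.5 kg.
Tool frame: the origin (TCP) lies between the finger pads; the fingertips stand 25 mm ahead of it and the grasp point (between the pads) lies 6 mm ahead of it (ctrl.finger_overhang is the distance from the TCP to the fingertips, in m); x points along the fingers, y is the direction in which the jaws open and shut, and the axes are right-handed (so a half turn about x gives the same grasp; the last joint's range is limited). The gripper opens to 85 mm and grips with 20 to 120 N. Pads are 22 mm wide; open, the fingers measure 114 mm over their backs; the gripper's body (76 mm by 85 mm) begins 54 mm behind the grasp point. The pads swing forward as they close: fully open they stand 13 mm farther back than shut.
Start: joints at [-0.15, 0.286, 1.577, -0, 1.279, -0.15], TCP at [0.675, 0, 0.256] pointing down, gripper open.
Joint ranges: [-2.77, 2.77], [-0.9, 2.22], [0.21, 2.48], [-1.53, 4.67], [0.24, 2.81], [-2.84, 2.84]. Speed limits (rad/s): [2.79, 2.79, 3.14, 3.14, 3.14, 3.14].

## Interface

Orientations are given as a unit quaternion [x, y, z, w].
In Python, from plant import ctrl gives the robot as it stands.
- The arm moves only by the tool play_rows, never from a script. Its argument "targets" is a list of rows, each an object with "delta_pos": the shift along the world's x, y, z normalised to -1 to 1, where 1 is 1000 mm, a list of three; "delta_rot": the turn, a rotation vector about the world's x, y, z normalised to -1 to 1, where 1 is pi rad, a list of three; "claw": the finger opening in mm, from 0 to 85.4. In form: [{"delta_pos": [tx, ty, tz], "delta_rot": [wx, wy, wz], "claw": claw}, ...]. A call has 1 to 20 rows; each row is the pose to reach, as a shift and turn from the pose measured when the call began, turning the shorter way round; what a row does not reach only later rows make up. A row lasts 1/12 s, in which the tool goes at most 41.7 mm and 7.16 degrees, less where a joint would pass 70% of its speed; a pose out of reach is approached as far as the arm can. A call with a number of a shift or a turn outside -1 to 1 is refused whole. A call with a gripper value outside its range is refused whole. The fingers move at their own pace and stop on an object; "newtons" is the grip in N (left out, the last holds). Time passes only in rows, so rows that repeat a pose let the fingers close. It gives the time, the measured TCP pose, the force and the opening at its end, in the units of the state.
- ctrl.get_state(): the state, without advancing time (a new reading comes with each control period).
- ctrl.read_camera(name): name is "scene" or "side" or "wrist"; returns the picture (384x512x3 uint8, blue, green, red); there is no depth.
- ctrl.calibration(name): a dict with "fx", "fy", "cx", "cy" (pixels), "k1" (the pictures are not rectified: a ray, as slopes to the right and down, at radius r is drawn at 1 + k1 r^2 times it, then the intrinsics apply), "camera_from_world" (4x4, takes a point from world to camera coordinates). Camera axes: x right, y down, z forward; pixel columns grow to the right and rows downward; lengths in m; the calibration is good to about 2 mm. A picture is of the moment at which its call begins: read the wrist's pose just before it. calibration takes no time and is no camera call; for the wrist camera it gives the pose at the moment of the call.
- ctrl.sign_off(): hands the job in, once; it reports no verdict.
The state is a dict: "time": time; "qpos": joint angles; "dq": joint speeds; "joint_efforts": joint torques, N m; "eef_pos": TCP position; "tcp_rot": TCP orientation; "contact_force": force on the tool from outside, world axes, zero at the start; "wrist_torque": the same for the moment, N m; "opening": opening from 0.0 (shut) to 1.0 (fully open).
Only numpy, scipy, OpenCV 4.12 (cv2) and the standard library are available. Lean on these libraries where they do the work, as an engineer would, in place of code of your own. Each camera call takes 0.05 s, during which the arm holds its last target. There are 200 camera calls.

## Working session

There is one attempt and no reset: what is moved stays moved. The work goes in short steps, Python scripts to look and compute and a tool call to move; the robot and the scene stay as the last step left them, time stands still between calls to the robot, and variables do not carry over. Pictures are saved under pics/ and viewed, about 12 in all and at most 16, crops included, and the job is handed in when it is done.

Besides the shell and the picture viewer there is one more tool, called after "Call:" as name(argument=value, ...), one argument or row to a line, values as JSON. play_rows: Moves the arm, as the interface text tells. Its arguments: {"type":"object","properties":{"targets":{"type":"array"},"newtons":{"type":"number"}},"required":["targets"]}

```bash
ls; mkdir -p pics
cat > h.py <<'E'
import numpy as np, cv2, sys
from plant import ctrl
def shot(cam,name,crop=None,scale=1):
    cal=ctrl.calibration(cam); im=ctrl.read_camera(cam); cv2.imwrite(f'pics/{name}_raw.png',im)
    np.savez(f'pics/{name}.npz',T=np.array(cal['camera_from_world']),k=np.array([cal[q] for q in('fx','fy','cx','cy','k1')]))
    o=im if crop is None else im[crop[1]:crop[3],crop[0]:crop[2]]
    cv2.imwrite(f'pics/{name}.png',cv2.resize(o,None,fx=scale,fy=scale,interpolation=cv2.INTER_CUBIC)); return im
def load(n): d=np.load(f'pics/{n}.npz'); return d['T'],d['k']
def K(k): return np.array([[k[0],0,k[2]],[0,k[1],k[3]],[0,0,1.]]),np.array([k[4],0,0,0])
def ray(n,uv):
    T,k=load(n); A,D=K(k); p=cv2.undistortPoints(np.array([[uv]],float),A,D)[0,0]
    R=T[:3,:3]; return -R.T@T[:3,3], R.T@np.array([p[0],p[1],1.])
def plane(n,uv,z):
    o,d=ray(n,uv); return o+d*(z-o[2])/d[2]
def proj(n,P):
    T,k=load(n); A,D=K(k); return cv2.projectPoints(np.array(P,float).reshape(-1,1,3),cv2.Rodrigues(T[:3,:3])[0],T[:3,3],A,D)[0].reshape(-1,2)
def st():
    s=ctrl.get_state(); print({q:np.round(s[q],4).tolist() for q in('time','eef_pos','tcp_rot','contact_force','wrist_torque','opening','qpos')})
E
python3 - <<'E'
from h import *
st(); a=shot('scene','s1'); b=shot('side','d1')
for n in('s1','d1'):
    o,d=ray(n,(256,192)); print(n,o,d,load(n)[1])
cv2.imwrite('pics/both.png',cv2.resize(np.vstack([a,b]),None,fx=.78,fy=.78))
E
```

```text
pics
{'time': 0.0, 'eef_pos': [0.6744, 0.0001, 0.2549], 'tcp_rot': [0.4995, 0.5007, -0.5005, 0.4993], 'contact_force': [0.9619, 0.3016, 0.1466], 'wrist_torque': [-0.0092, 0.005, -0.0245], 'opening': 0.997, 'qpos': [-0.15, 0.2872, 1.5782, 0.0, 1.2786, -0.15]}
s1 [ 1.09799757 -0.70254488  1.06446369] [-0.46250465  0.49266712 -0.73717163] [ 4.47008617e+02  4.47008617e+02  2.52799980e+02  1.91335494e+02
 -4.44737536e-02]
d1 [0.37130059 0.77637273 0.90125438] [ 0.10009365 -0.73057671 -0.67547766] [ 4.46804600e+02  4.46804600e+02  2.54317432e+02  1.90160408e+02
 -1.22460899e-01]
```

View pics/s1.png

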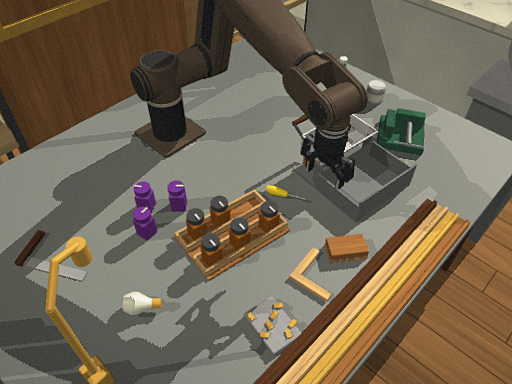

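View pics/d1.png

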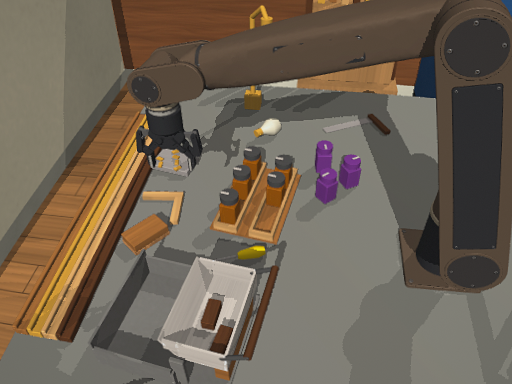

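Scene view: five brown jars with dark caps (194,215), (219,203), (210,242), (239,227), (268,211) in the rack. The purple look-alikes at (143,187), (176,190), (144,216) are to be left alone. The side view shows the tub with two offcuts at (211,312) and (222,338), and the bar from about (273,268) to (250,355).

Run:
```python
from h import *
d=cv2.imread('pics/d1_raw.png'); s=cv2.imread('pics/s1_raw.png')
a=cv2.resize(d[240:384,100:290],None,fx=4,fy=4,interpolation=cv2.INTER_CUBIC); cv2.imwrite('pics/z1.png',a)
b=cv2.resize(s[185:280,165:300],None,fx=5.5,fy=5.5,interpolation=cv2.INTER_CUBIC); cv2.imwrite('pics/z2.png',b)
for uv in [(194,215),(219,203),(210,242),(239,227),(268,211)]: print('capS',uv,plane('s1',uv,.102).round(3))
for uv in [(254,154),(284,162),(242,174),(229,195),(276,181)]: print('capD',uv,plane('d1',uv,.102).round(3))
for uv in [(273,268),(250,355)]: print('bar',plane('d1',uv,.16).round(3))
```

```text
capS (194, 215) [ 0.43  -0.243  0.102]
capS (219, 203) [ 0.448 -0.164  0.102]
capS (210, 242) [ 0.531 -0.274  0.102]
capS (239, 227) [ 0.55  -0.185  0.102]
capS (268, 211) [ 0.568 -0.088  0.102]
capD (254, 154) [ 0.517 -0.25   0.102]
capD (284, 162) [ 0.427 -0.224  0.102]
capD (242, 174) [ 0.538 -0.156  0.102]
capD (229, 195) [ 0.559 -0.068  0.102]
capD (276, 181) [ 0.442 -0.139  0.102]
bar [0.415 0.202 0.16 ]
bar [0.435 0.401 0.16 ]
```

View pics/z1.png

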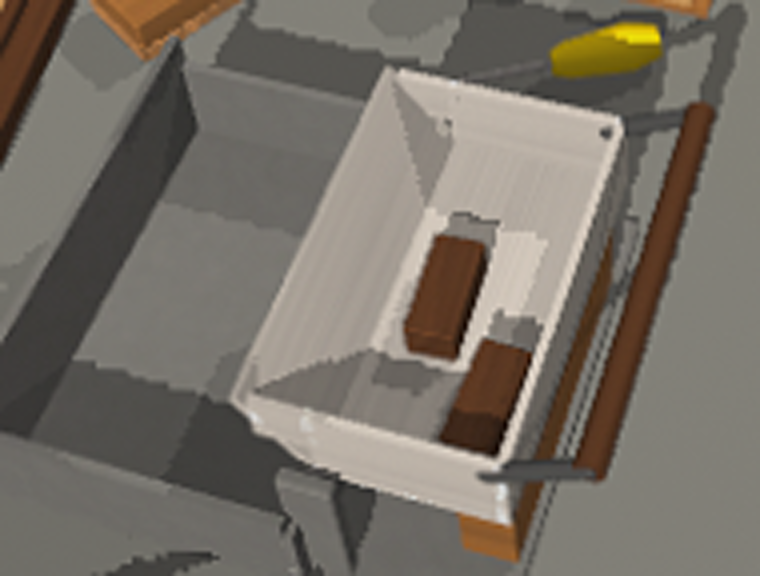

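View pics/z2.png

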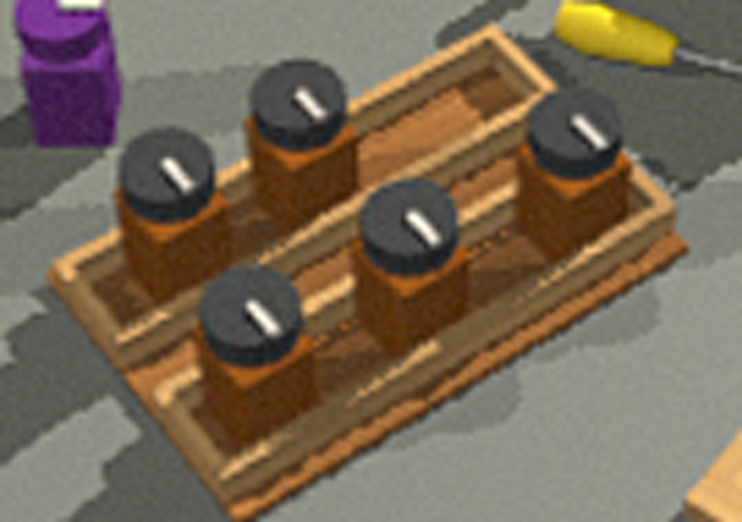

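The bar runs from z1 (703,105) to (597,475), and the tub holds two offcuts. The rack has five jars with all ribs parallel and an empty slot at the near trough's right end.

Run:
```python
from h import *
f=lambda u,v:(100+u/4,240+v/4)
P=[plane('d1',f(*p),.162) for p in[(703,108),(597,473)]]
print(np.round(P,4),np.linalg.norm(P[0]-P[1]),np.arctan2(*(P[1]-P[0])[:2]))
# tub rim corners z=.140
C=[plane('d1',f(*p),.140).round(3) for p in[(390,70),(622,120),(500,462),(238,400)]];print(C)
from scipy.spatial.transform import Rotation as R
print(R.from_quat([.5,.5,-.5,.5]).as_matrix().round(2))
# dark cap mask in scene; light rib
s=cv2.imread('pics/s1_raw.png')
g=lambda u,v:(165+u/5.5,185+v/5.5)
# cap ellipse top centres ~ rib midpoint
for uv in[(178,175),(310,103),(263,318),(422,228),(590,133)]: print(plane('s1',g(*uv),.102).round(3))
```

```text
[[0.4099 0.2    0.162 ]
 [0.4355 0.4085 0.162 ]] 0.20998793343645233 0.12250757352394946
[array([0.583, 0.179, 0.14 ]), array([0.453, 0.196, 0.14 ]), array([0.482, 0.398, 0.14 ]), array([0.61 , 0.385, 0.14 ])]
[[ 0.  1.  0.]
 [ 0.  0. -1.]
 [-1.  0.  0.]]
[ 0.442 -0.24   0.102]
[ 0.454 -0.161  0.102]
[ 0.538 -0.271  0.102]
[ 0.554 -0.179  0.102]
[ 0.573 -0.075  0.102]
```

Call:
play_rows(
  targets=[
    {"delta_pos":[-0.05,0.06,0],"delta_rot":[0,0,-0.01],"claw":40},
    {"delta_pos":[-0.252,0.304,0.0],"delta_rot":[0,0,-0.04],"claw":40},
    {"delta_pos":[-0.252,0.304,0.0],"delta_rot":[0,0,-0.04],"claw":40},
    {"delta_pos":[-0.252,0.304,0.0],"delta_rot":[0,0,-0.04],"claw":40},
    {"delta_pos":[-0.252,0.304,0.0],"delta_rot":[0,0,-0.04],"claw":40},
    {"delta_pos":[-0.252,0.304,0.0],"delta_rot":[0,0,-0.04],"claw":40},
    {"delta_pos":[-0.252,0.304,0.0],"delta_rot":[0,0,-0.04],"claw":40},
    {"delta_pos":[-0.252,0.304,0.0],"delta_rot":[0,0,-0.04],"claw":40},
    {"delta_pos":[-0.252,0.304,0.0],"delta_rot":[0,0,-0.04],"claw":40},
    {"delta_pos":[-0.252,0.304,0.0],"delta_rot":[0,0,-0.04],"claw":40},
    {"delta_pos":[-0.252,0.304,0.0],"delta_rot":[0,0,-0.04],"claw":40},
    {"delta_pos":[-0.252,0.304,0.0],"delta_rot":[0,0,-0.04],"claw":40},
    {"delta_pos":[-0.252,0.304,0.0],"delta_rot":[0,0,-0.04],"claw":40},
    {"delta_pos":[-0.252,0.304,0.0],"delta_rot":[0,0,-0.04],"claw":40},
    {"delta_pos":[-0.252,0.304,0.0],"delta_rot":[0,0,-0.04],"claw":40},
  ],
  newtons=30,
)

```text
time: 1.35
eef_pos: [0.4233, 0.3032, 0.2549]
tcp_rot: [-0.53, -0.468, 0.531, -0.466]
contact_force: [-1.1, -0.4, 0.3]
opening: 0.471
```

Run:
```python
from h import *
st(); w=shot('wrist','w1'); s=shot('scene','s2')
print(ray('w1',(256,192)))
h=384
cv2.imwrite('pics/z3.png',np.hstack([cv2.resize(w,(480,360)),s[60:260,240:440].repeat(1,0) if 0 else cv2.resize(s[160:340,160:440],(320,206)).copy().__class__((0,)) if 0 else cv2.copyMakeBorder(cv2.resize(s[180:280,165:300],(320,237)),0,123,0,0,cv2.BORDER_CONSTANT)]))
```

```text
{'time': 1.35, 'eef_pos': [0.4233, 0.3032, 0.2549], 'tcp_rot': [-0.5304, -0.4677, 0.5314, -0.4665], 'contact_force': [-1.1394, -0.4172, 0.2874], 'wrist_torque': [0.0154, 0.0038, -0.0726], 'opening': 0.4708, 'qpos': [0.4259, -0.0549, 1.9528, 0.0013, 1.2457, 0.5532]}
(array([0.43279738, 0.37818674, 0.37059988]), array([-0.03770227, -0.28438432, -0.95805316]))
```

View pics/z3.png

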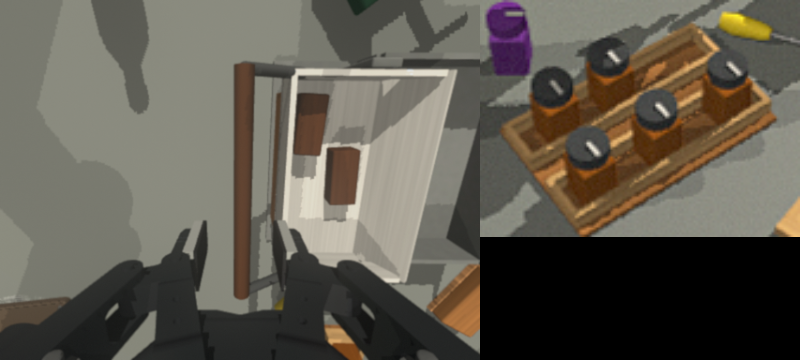

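The wrist view shows the bar centred between the fingers, spanning (243,63) to (242,297). There are exactly two offcuts, at (311,123) and (342,175).

Run:
```python
from h import *
k=512/480
P=[plane('w1',(u*k,v*k),.164) for u,v in[(244,66),(241.5,295)]]
print(np.round(P,4),np.linalg.norm(P[0]-P[1]),(P[0]+P[1])/2)
# triangulate rim corners side & wrist
for a,b in [((390,70),(0,0))]: pass
yaw=-.125
c=(P[0]+P[1])/2
import math
for hx,hy in [(c[0]+.14*math.cos(yaw),c[1]+.14*math.sin(yaw))]:
    print('hinge',hx,hy,'tub ctr',hx-.05*math.cos(yaw),hy-.05*math.sin(yaw))
b0=np.array([-.14,.075])
for t in np.arange(0,1.96,.15).tolist()+[1.85,1.9]:
    cc,s=np.cos(t),np.sin(t); q=np.array([cc*b0[0]+s*b0[1],-s*b0[0]+cc*b0[1]])-b0
    print(round(t,2),np.round([q[0]*math.cos(yaw),q[0]*math.sin(yaw),q[1]],3))
```

```text
[[0.4387 0.4034 0.164 ]
 [0.4113 0.2007 0.164 ]] 0.20455532066754656 [0.42499328 0.30204026 0.164     ]
hinge 0.5639009484349988 0.28458579773865716 tub ctr 0.5142910650735324 0.2908195344079185
0.0 [ 0. -0.  0.]
0.15 [ 0.013 -0.002  0.02 ]
0.3 [ 0.028 -0.004  0.038]
0.45 [ 0.046 -0.006  0.053]
0.6 [ 0.066 -0.008  0.066]
0.75 [ 0.088 -0.011  0.075]
0.9 [ 0.111 -0.014  0.081]
1.05 [ 0.134 -0.017  0.084]
1.2 [ 0.158 -0.02   0.083]
1.35 [ 0.181 -0.023  0.078]
1.5 [ 0.203 -0.026  0.07 ]
1.65 [ 0.224 -0.028  0.059]
1.8 [ 0.243 -0.031  0.044]
1.95 [ 0.259 -0.033  0.027]
1.85 [ 0.249 -0.031  0.039]
1.9 [ 0.254 -0.032  0.033]
```

Call:
play_rows(
  targets=[
    {"delta_pos":[0.001,-0.001,-0.025],"delta_rot":[0,0,0],"claw":40},
    {"delta_pos":[0.001,-0.001,-0.055],"delta_rot":[0,0,0],"claw":40},
    {"delta_pos":[0.001,-0.001,-0.075],"delta_rot":[0,0,0],"claw":40},
    {"delta_pos":[0.001,-0.001,-0.088],"delta_rot":[0,0,0],"claw":40},
    {"delta_pos":[0.001,-0.001,-0.088],"delta_rot":[0,0,0],"claw":40},
    {"delta_pos":[0.001,-0.001,-0.088],"delta_rot":[0,0,0],"claw":12},
    {"delta_pos":[0.001,-0.001,-0.088],"delta_rot":[0,0,0],"claw":12},
    {"delta_pos":[0.001,-0.001,-0.088],"delta_rot":[0,0,0],"claw":12},
    {"delta_pos":[0.001,-0.001,-0.088],"delta_rot":[0,0,0],"claw":12},
    {"delta_pos":[0.001,-0.001,-0.088],"delta_rot":[0,0,0],"claw":12},
    {"delta_pos":[0.001,-0.001,-0.088],"delta_rot":[0,0,0],"claw":12},
  ],
  newtons=30,
)

```text
time: 2.37
eef_pos: [0.4255, 0.3023, 0.1683]
tcp_rot: [0.531, 0.467, -0.53, 0.467]
contact_force: [4.1, -0.6, 1.2]
opening: 0.172
```

Call:
play_rows(
  targets=[
    {"delta_pos":[0.003,0,0.005],"delta_rot":[0,0,0],"claw":12},
    {"delta_pos":[0.008,-0.001,0.013],"delta_rot":[0,0,0],"claw":12},
    {"delta_pos":[0.013,-0.002,0.02],"delta_rot":[0,0,0],"claw":12},
    {"delta_pos":[0.02,-0.003,0.029],"delta_rot":[0,0,0],"claw":12},
    {"delta_pos":[0.028,-0.004,0.038],"delta_rot":[0,0,0],"claw":12},
    {"delta_pos":[0.037,-0.005,0.046],"delta_rot":[0,0,0],"claw":12},
    {"delta_pos":[0.046,-0.006,0.053],"delta_rot":[0,0,0],"claw":12},
    {"delta_pos":[0.056,-0.007,0.06],"delta_rot":[0,0,0],"claw":12},
    {"delta_pos":[0.066,-0.008,0.066],"delta_rot":[0,0,0],"claw":12},
    {"delta_pos":[0.077,-0.0095,0.071],"delta_rot":[0,0,0],"claw":12},
    {"delta_pos":[0.088,-0.011,0.075],"delta_rot":[0,0,0],"claw":12},
    {"delta_pos":[0.0995,-0.0125,0.0785],"delta_rot":[0,0,0],"claw":12},
    {"delta_pos":[0.111,-0.014,0.081],"delta_rot":[0,0,0],"claw":12},
    {"delta_pos":[0.1225,-0.0155,0.083],"delta_rot":[0,0,0],"claw":12},
    {"delta_pos":[0.134,-0.017,0.084],"delta_rot":[0,0,0],"claw":12},
    {"delta_pos":[0.146,-0.0185,0.084],"delta_rot":[0,0,0],"claw":12},
    {"delta_pos":[0.158,-0.02,0.083],"delta_rot":[0,0,0],"claw":12},
    {"delta_pos":[0.17,-0.0215,0.081],"delta_rot":[0,0,0],"claw":12},
    {"delta_pos":[0.181,-0.023,0.078],"delta_rot":[0,0,0],"claw":12},
    {"delta_pos":[0.181,-0.023,0.078],"delta_rot":[0,0,0],"claw":12},
  ],
  newtons=30,
)

```text
time: 4.03
eef_pos: [0.6099, 0.2777, 0.2491]
tcp_rot: [0.533, 0.465, -0.529, 0.469]
contact_force: [-0.1, -4.4, 5.8]
opening: 0.171
```

Call:
play_rows(
  targets=[
    {"delta_pos":[0.009,-0.001,-0.005],"delta_rot":[0,0,0],"claw":12},
    {"delta_pos":[0.0185,-0.0015,-0.0105],"delta_rot":[0,0,0],"claw":12},
    {"delta_pos":[0.029,-0.0025,-0.016],"delta_rot":[0,0,0],"claw":12},
    {"delta_pos":[0.0395,-0.0035,-0.022],"delta_rot":[0,0,0],"claw":12},
    {"delta_pos":[0.049,-0.005,-0.029],"delta_rot":[0,0,0],"claw":12},
    {"delta_pos":[0.0585,-0.006,-0.037],"delta_rot":[0,0,0],"claw":12},
    {"delta_pos":[0.0655,-0.007,-0.043],"delta_rot":[0,0,0],"claw":12},
    {"delta_pos":[0.0655,-0.007,-0.043],"delta_rot":[0,0,0],"claw":12},
    {"delta_pos":[0.0655,-0.007,-0.043],"delta_rot":[0,0,0],"claw":12},
    {"delta_pos":[0.0655,-0.007,-0.043],"delta_rot":[0,0,0],"claw":12},
    {"delta_pos":[0.0655,-0.007,-0.043],"delta_rot":[0,0,0],"claw":12},
    {"delta_pos":[0.0655,-0.007,-0.043],"delta_rot":[0,0,0],"claw":12},
    {"delta_pos":[0.0655,-0.007,-0.043],"delta_rot":[0,0,0],"claw":12},
    {"delta_pos":[0.0655,-0.007,-0.043],"delta_rot":[0,0,0],"claw":12},
    {"delta_pos":[0.0655,-0.007,-0.043],"delta_rot":[0,0,0],"claw":12},
    {"delta_pos":[0.0655,-0.007,-0.043],"delta_rot":[0,0,0],"claw":12},
    {"delta_pos":[0.0655,-0.007,-0.043],"delta_rot":[0,0,0],"claw":12},
    {"delta_pos":[0.0655,-0.007,-0.043],"delta_rot":[0,0,0],"claw":12},
  ],
  newtons=30,
)

```text
time: 5.53
eef_pos: [0.6765, 0.2686, 0.2055]
tcp_rot: [0.532, 0.463, -0.53, 0.47]
contact_force: [0.4, -4.9, 0.3]
opening: 0.175
```

Run:
```python
from h import *
st(); shot('side','d2',(60,180,300,384),2.5)
```

```text
{'time': 5.5333, 'eef_pos': [0.6765, 0.2686, 0.2055], 'tcp_rot': [0.5324, 0.4634, -0.53, 0.47], 'contact_force': [0.401, -4.9352, 0.2731], 'wrist_torque': [-0.8802, 0.046, -0.1591], 'opening': 0.1748, 'qpos': [0.241, 0.4363, 1.4775, -0.0072, 1.2204, 0.3726]}
```

View pics/d2.png

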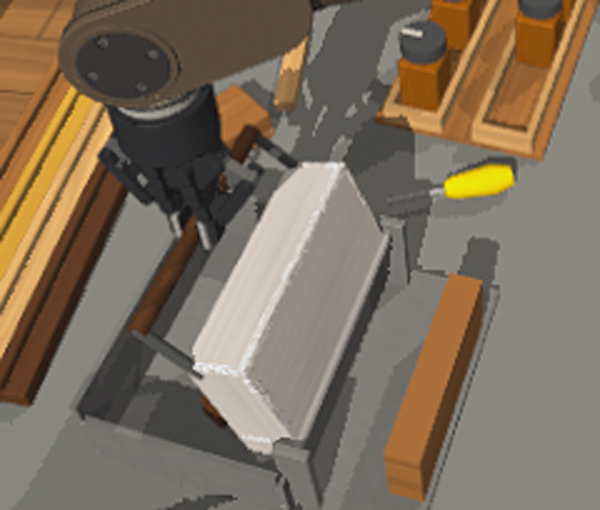

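The tub is fully tipped, with an offcut visible in the bin at (213,408). I'll hold a moment longer, then bring it back.

Call:
play_rows(
  targets=[
    {"delta_pos":[0.004,0,-0.005],"delta_rot":[0,0,0],"claw":12},
    {"delta_pos":[0.004,0,-0.005],"delta_rot":[0,0,0],"claw":12},
    {"delta_pos":[0.004,0,-0.005],"delta_rot":[0,0,0],"claw":12},
    {"delta_pos":[0.004,0,-0.005],"delta_rot":[0,0,0],"claw":12},
    {"delta_pos":[0.004,0,-0.005],"delta_rot":[0,0,0],"claw":12},
    {"delta_pos":[0,0.001,0],"delta_rot":[0,0,0],"claw":12},
    {"delta_pos":[-0.008,0.003,0.007],"delta_rot":[0,0,0],"claw":12},
    {"delta_pos":[-0.017,0.0045,0.015],"delta_rot":[0,0,0],"claw":12},
    {"delta_pos":[-0.027,0.006,0.022],"delta_rot":[0,0,0],"claw":12},
    {"delta_pos":[-0.037,0.007,0.028],"delta_rot":[0,0,0],"claw":12},
    {"delta_pos":[-0.048,0.008,0.033],"delta_rot":[0,0,0],"claw":12},
    {"delta_pos":[-0.059,0.0095,0.037],"delta_rot":[0,0,0],"claw":12},
    {"delta_pos":[-0.07,0.011,0.041],"delta_rot":[0,0,0],"claw":12},
    {"delta_pos":[-0.081,0.0125,0.044],"delta_rot":[0,0,0],"claw":12},
    {"delta_pos":[-0.093,0.014,0.046],"delta_rot":[0,0,0],"claw":12},
    {"delta_pos":[-0.105,0.0155,0.047],"delta_rot":[0,0,0],"claw":12},
    {"delta_pos":[-0.117,0.017,0.047],"delta_rot":[0,0,0],"claw":12},
    {"delta_pos":[-0.117,0.017,0.047],"delta_rot":[0,0,0],"claw":12},
  ],
  newtons=30,
)

```text
time: 7.08
eef_pos: [0.56, 0.2849, 0.2568]
tcp_rot: [0.533, 0.461, -0.528, 0.473]
contact_force: [-0.3, -7.9, 8.9]
opening: 0.176
```

Call:
play_rows(
  targets=[
    {"delta_pos":[-0.012,0.002,-0.004],"delta_rot":[0,0,0],"claw":12},
    {"delta_pos":[-0.0235,0.0035,-0.0075],"delta_rot":[0,0,0],"claw":12},
    {"delta_pos":[-0.035,0.005,-0.0105],"delta_rot":[0,0,0],"claw":12},
    {"delta_pos":[-0.0465,0.0065,-0.0135],"delta_rot":[0,0,0],"claw":12},
    {"delta_pos":[-0.0575,0.008,-0.018],"delta_rot":[0,0,0],"claw":12},
    {"delta_pos":[-0.0685,0.0095,-0.0225],"delta_rot":[0,0,0],"claw":12},
    {"delta_pos":[-0.0785,0.0105,-0.029],"delta_rot":[0,0,0],"claw":12},
    {"delta_pos":[-0.0885,0.0115,-0.0355],"delta_rot":[0,0,0],"claw":12},
    {"delta_pos":[-0.0975,0.0125,-0.043],"delta_rot":[0,0,0],"claw":12},
    {"delta_pos":[-0.1065,0.0135,-0.0505],"delta_rot":[0,0,0],"claw":12},
    {"delta_pos":[-0.114,0.0145,-0.0595],"delta_rot":[0,0,0],"claw":12},
    {"delta_pos":[-0.1215,0.0155,-0.0685],"delta_rot":[0,0,0],"claw":12},
    {"delta_pos":[-0.126,0.0165,-0.0755],"delta_rot":[0,0,0],"claw":12},
    {"delta_pos":[-0.131,0.017,-0.083],"delta_rot":[0,0,0],"claw":12},
    {"delta_pos":[-0.1345,0.0175,-0.0885],"delta_rot":[0,0,0],"claw":12},
    {"delta_pos":[-0.1345,0.0175,-0.0885],"delta_rot":[0,0,0],"claw":12},
    {"delta_pos":[-0.1345,0.0175,-0.0885],"delta_rot":[0,0,0],"claw":12},
  ],
  newtons=30,
)

```text
time: 8.5
eef_pos: [0.4255, 0.3032, 0.1676]
tcp_rot: [0.534, 0.462, -0.528, 0.472]
contact_force: [2.2, 4.7, -0.4]
opening: 0.172
```

Level again. I'll open, rise, and move over towards the rack so the tub can be checked.

Call:
play_rows(
  targets=[
    {"delta_pos":[0,0,0],"delta_rot":[0,0,0],"claw":40},
    {"delta_pos":[0,0,0],"delta_rot":[0,0,0],"claw":40},
    {"delta_pos":[0,0,0],"delta_rot":[0,0,0],"claw":40},
    {"delta_pos":[0,0,0],"delta_rot":[0,0,0],"claw":40},
    {"delta_pos":[0,0,0.03],"delta_rot":[0,0,0],"claw":40},
    {"delta_pos":[0,0,0.07],"delta_rot":[0,0,0],"claw":40},
    {"delta_pos":[0.01,0,0.11],"delta_rot":[0,0,0],"claw":40},
    {"delta_pos":[0.03,-0.03,0.14],"delta_rot":[0,0,0],"claw":70},
    {"delta_pos":[0.05,-0.07,0.15],"delta_rot":[0,0,0],"claw":70},
    {"delta_pos":[0.06,-0.12,0.16],"delta_rot":[0,0,0],"claw":70},
    {"delta_pos":[0.06,-0.18,0.16],"delta_rot":[0,0,0],"claw":70},
    {"delta_pos":[0.06,-0.23,0.16],"delta_rot":[0,0,0],"claw":70},
    {"delta_pos":[0.06,-0.28,0.16],"delta_rot":[0,0,0],"claw":70},
    {"delta_pos":[0.06,-0.33,0.16],"delta_rot":[0,0,0],"claw":70},
    {"delta_pos":[0.06,-0.38,0.16],"delta_rot":[0,0,0],"claw":70},
    {"delta_pos":[0.06,-0.42,0.16],"delta_rot":[0,0,0],"claw":70},
    {"delta_pos":[0.06,-0.45,0.16],"delta_rot":[0,0,0],"claw":70},
    {"delta_pos":[0.06,-0.47,0.16],"delta_rot":[0,0,0],"claw":70},
    {"delta_pos":[0.06,-0.47,0.16],"delta_rot":[0,0,0],"claw":70},
    {"delta_pos":[0.06,-0.47,0.16],"delta_rot":[0,0,0],"claw":70},
  ],
  newtons=30,
)

```text
time: 10.17
eef_pos: [0.4846, -0.1721, 0.3269]
tcp_rot: [0.535, 0.46, -0.53, 0.47]
contact_force: [-0.2, 0.7, 0.9]
opening: 0.82
```

Run:
```python
from h import *
st(); d=shot('side','d3'); w=shot('wrist','w3')
c=cv2.resize(d[240:384,100:290],(400,303))
o=np.zeros((600,800,3),np.uint8); o[:300,:400]=c[:300]; o[:300,400:]=cv2.resize(d[110:260,150:350],(400,300)); o[300:,:400]=cv2.resize(w,(400,300));cv2.imwrite('pics/z4.png',o)
```

```text
{'time': 10.1667, 'eef_pos': [0.4846, -0.1721, 0.3269], 'tcp_rot': [0.5348, 0.46, -0.5303, 0.4704], 'contact_force': [-0.1592, 0.6589, 0.8939], 'wrist_torque': [0.0449, 0.0034, 0.0035], 'opening': 0.8204, 'qpos': [-0.5394, -0.1305, 1.8913, 0.0015, 1.365, -0.405]}
```

View pics/z4.png

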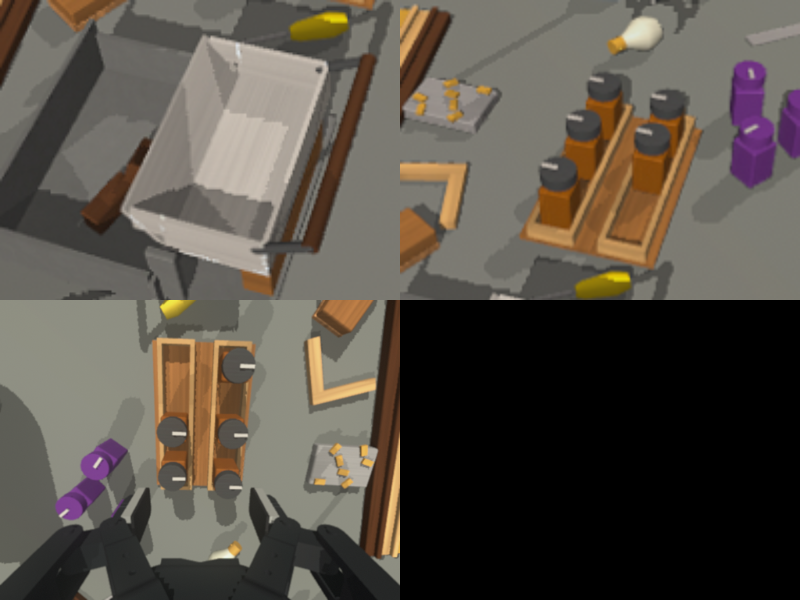

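The tub is empty and level and the offcuts are in the bin. All five jars still stand in the rack.

```bash
cat >> h.py <<'E'
def caps(n,roi,z=.092,amin=60):
    im=cv2.imread(f'pics/{n}_raw.png'); x0,y0,x1,y1=roi; c=im[y0:y1,x0:x1].astype(int)
    mx,mn=c.max(2),c.min(2)
    dark=((mx<92)&(mx-mn<22)); rib=(mn>140)&(mx-mn<40)
    m=(dark|rib).astype(np.uint8)
    m=cv2.morphologyEx(m,cv2.MORPH_OPEN,cv2.getStructuringElement(2,(7,7)))
    k,l,s,ce=cv2.connectedComponentsWithStats(m); out=[]
    for i in range(1,k):
        if s[i,4]>amin:
            cn=max(cv2.findContours((l==i).astype(np.uint8),0,1)[0],key=len); (u,v),(a,b),t=cv2.minAreaRect(cn)
            u,v=u+x0,v+y0
            out.append((round(u,1),round(v,1),s[i,4],round(a),round(b),plane(n,(u,v),z)[:2].round(3).tolist()))
    return out
def ribs(n,roi,z=.102):
    im=cv2.imread(f'pics/{n}_raw.png'); x0,y0,x1,y1=roi; c=im[y0:y1,x0:x1].astype(int)
    m=((c.min(2)>140)&(c.max(2)-c.min(2)<40)).astype(np.uint8); k,l,s,ce=cv2.connectedComponentsWithStats(m); out=[]
    for i in range(1,k):
        if 8<s[i,4]<250:
            ys,xs=np.nonzero(l==i); p=np.c_[xs,ys]+np.array([x0,y0]); ln=cv2.fitLine(p.astype(np.float32),2,0,.01,.01).ravel()
            t=((p-ln[2:])@ln[:2]); e=[plane(n,ln[2:]+ln[:2]*q,z)[:2] for q in(t.min(),t.max())]
            d=e[1]-e[0]; out.append((ln[2:].round(1).tolist(),s[i,4],((e[0]+e[1])/2).round(3).tolist(),round(float(np.arctan2(d[1],d[0])),3),round(float(np.hypot(*d)),3)))
    return out
E
python3 - <<'E'
from h import *
for n,r in(('w3',(190,30,340,260)),('s1',(180,190,290,270))):
    print(n)
    for c in caps(n,r): print(c)
    for c in ribs(n,r): print('  rib',c)
# rack corners outer, from wrist top edges at z=.03
for uv in [(154,340-300),(255,342-300),(155,488-300),(248,490-300)]: print(plane('w3',(uv[0]*1.28,uv[1]*1.28),.03).round(3))
E
```

```text
w3
(235.0, 38.5, np.int32(565), 17, 48, [0.485, -0.016])
(288.0, 35.5, np.int32(62), 6, 10, [0.544, -0.021])
(305.1, 84.2, np.int32(1328), 41, 44, [0.56, -0.075])
(220.0, 168.5, np.int32(994), 37, 36, [0.442, -0.162])
(297.0, 171.0, np.int32(1008), 36, 38, [0.541, -0.179])
(220.0, 226.0, np.int32(895), 36, 34, [0.428, -0.242])
(291.0, 236.5, np.int32(883), 35, 34, [0.524, -0.271])
(326.5, 250.0, np.int32(202), 15, 18, [0.573, -0.3])
  rib ([316.6000061035156, 84.19999694824219], np.int32(95), [0.571, -0.077], -0.167, 0.022)
  rib ([228.89999389648438, 170.60000610351562], np.int32(70), [0.454, -0.164], -0.162, 0.021)
  rib ([307.79998779296875, 172.60000610351562], np.int32(72), [0.553, -0.18], -0.11, 0.02)
  rib ([228.5, 228.5], np.int32(64), [0.441, -0.243], -0.14, 0.02)
  rib ([301.5, 239.5], np.int32(64), [0.538, -0.273], -0.16, 0.022)
s1
(216.0, 203.8, np.int32(132), 15, 10, [0.437, -0.166])
(266.6, 209.9, np.int32(137), 15, 10, [0.557, -0.082])
(191.5, 217.2, np.int32(123), 15, 10, [0.424, -0.248])
(235.8, 227.4, np.int32(134), 16, 10, [0.539, -0.187])
(208.2, 241.0, np.int32(184), 14, 18, [0.519, -0.271])
  rib ([220.8000030517578, 203.1999969482422], np.int32(9), [0.452, -0.161], -0.127, 0.019)
  rib ([271.6000061035156, 208.39999389648438], np.int32(13), [0.569, -0.074], -0.17, 0.023)
  rib ([196.6999969482422, 215.89999389648438], np.int32(11), [0.439, -0.24], -0.159, 0.019)
  rib ([241.60000610351562, 225.8000030517578], np.int32(13), [0.553, -0.177], -0.117, 0.02)
  rib ([286.6000061035156, 236.3000030517578], np.int32(18), [0.665, -0.12], 1.983, 0.022)
  rib ([212.3000030517578, 242.3000030517578], np.int32(15), [0.535, -0.271], -0.085, 0.019)
  rib ([281.8999938964844, 247.0], np.int32(10), [0.679, -0.153], 1.401, 0.014)
  rib ([285.0, 265.8999938964844], np.int32(11), [0.723, -0.192], 0.786, 0.02)
[ 0.43  -0.011  0.03 ]
[ 0.603 -0.037  0.03 ]
[ 0.377 -0.289  0.03 ]
[ 0.573 -0.321  0.03 ]
```

```bash
cat >> h.py <<'E'
from scipy.spatial.transform import Rotation as R
def need(x,y,z,yaw):
    "delta (m and rotvec/pi) from now to a tool-down pose with this yaw"
    s=ctrl.get_state(); q=R.from_quat(s['tcp_rot']); t=R.from_euler('z',yaw)*R.from_quat([.5,.5,-.5,.5])
    print('t',round(s['time'],2),'pos',np.round(np.array([x,y,z])-s['eef_pos'],4).tolist(),'rot',np.round((t*q.inv()).as_rotvec()/np.pi,4).tolist(),'yaw now',round(yaw-(t*q.inv()).as_rotvec()[2],3),'Tq',np.round(s['wrist_torque'],3),'F',np.round(s['contact_force'],1),'open mm',round(s['opening']*85.4,1))
E
python3 -c "
from h import *
need(.559,-.075,.19,-.57)"
```

```text
t 10.27 pos [0.0741, 0.0928, -0.1369] rot [0.0022, 0.0043, -0.1396] yaw now -0.131 Tq [ 0.061 -0.002  0.002] F [-0.   0.4  0.7] open mm 69.8
```

Call:
play_rows(
  targets=[
    {"delta_pos":[0.03,0.04,-0.02],"delta_rot":[0.0022,0.0043,-0.03],"claw":75},
    {"delta_pos":[0.06,0.07,-0.05],"delta_rot":[0.0022,0.0043,-0.07],"claw":75},
    {"delta_pos":[0.074,0.093,-0.08],"delta_rot":[0.0022,0.0043,-0.11],"claw":75},
    {"delta_pos":[0.074,0.093,-0.12],"delta_rot":[0.0022,0.0043,-0.14],"claw":75},
    {"delta_pos":[0.074,0.093,-0.14],"delta_rot":[0.0022,0.0043,-0.14],"claw":75},
    {"delta_pos":[0.074,0.093,-0.14],"delta_rot":[0.0022,0.0043,-0.14],"claw":75},
    {"delta_pos":[0.074,0.093,-0.16],"delta_rot":[0.0022,0.0043,-0.14],"claw":75},
    {"delta_pos":[0.074,0.093,-0.18],"delta_rot":[0.0022,0.0043,-0.14],"claw":75},
    {"delta_pos":[0.074,0.093,-0.2],"delta_rot":[0.0022,0.0043,-0.14],"claw":75},
    {"delta_pos":[0.074,0.093,-0.215],"delta_rot":[0.0022,0.0043,-0.14],"claw":75},
    {"delta_pos":[0.074,0.093,-0.225],"delta_rot":[0.0022,0.0043,-0.14],"claw":75},
    {"delta_pos":[0.074,0.093,-0.225],"delta_rot":[0.0022,0.0043,-0.14],"claw":75},
    {"delta_pos":[0.074,0.093,-0.225],"delta_rot":[0.0022,0.0043,-0.14],"claw":44},
    {"delta_pos":[0.074,0.093,-0.225],"delta_rot":[0.0022,0.0043,-0.14],"claw":44},
    {"delta_pos":[0.074,0.093,-0.225],"delta_rot":[0.0022,0.0043,-0.14],"claw":44},
    {"delta_pos":[0.074,0.093,-0.225],"delta_rot":[0.0022,0.0043,-0.14],"claw":44},
    {"delta_pos":[0.074,0.093,-0.225],"delta_rot":[0.0022,0.0043,-0.14],"claw":44},
    {"delta_pos":[0.074,0.093,-0.225],"delta_rot":[0.0022,0.0043,-0.14],"claw":44},
  ],
  newtons=20,
)

```text
time: 11.77
eef_pos: [0.56, -0.075, 0.104]
tcp_rot: [0.621, 0.338, -0.62, 0.339]
contact_force: [-2.1, 1.7, 7.6]
opening: 0.576
```

Run:
```python
from h import *
need(.559,-.075,.102,-.57); shot('wrist','w4'); shot('scene','s4')
for r in ribs('s4',(180,190,300,270)): print(r)
```

```text
t 11.77 pos [-0.001, -0.0, -0.002] rot [0.0001, 0.0008, 0.0003] yaw now -0.571 Tq [ 0.205  0.288 -0.006] F [-2.1  1.7  7.6] open mm 49.2
([220.6999969482422, 203.1999969482422], np.int32(11), [0.452, -0.161], -0.226, 0.02)
([184.60000610351562, 215.8000030517578], np.int32(13), [0.415, -0.264], 2.356, 0.033)
([196.8000030517578, 216.1999969482422], np.int32(12), [0.439, -0.24], -0.223, 0.02)
([241.5, 266.5], np.int32(18), [0.644, -0.271], 1.368, 0.025)
```

View pics/w4.png

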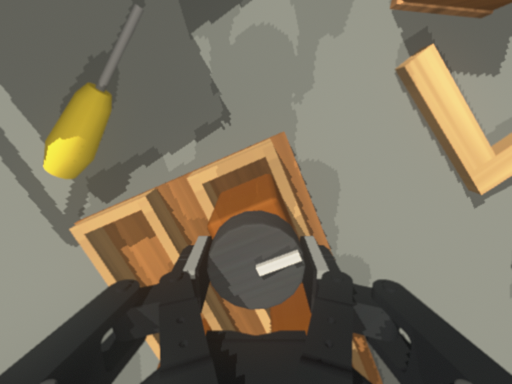

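Jar 1's cap (256,258) is held squarely between the pads. Now a gentle twist.

Call:
play_rows(
  targets=[
    {"delta_pos":[0,0,0],"delta_rot":[0,0,0.01],"claw":44},
    {"delta_pos":[0,0,0],"delta_rot":[0,0,0.02],"claw":44},
    {"delta_pos":[0,0,0],"delta_rot":[0,0,0.03],"claw":44},
    {"delta_pos":[0,0,0],"delta_rot":[0,0,0.04],"claw":44},
  ],
  newtons=20,
)

```text
time: 12.2
eef_pos: [0.5599, -0.0751, 0.1041]
tcp_rot: [0.599, 0.377, -0.597, 0.378]
contact_force: [-0.4, -0.7, 0.2]
opening: 0.578
```

```bash
python3 -c "
from h import *
need(.56,-.075,.104,-.571)"
```

```text
t 12.2 pos [0.0001, 0.0001, -0.0001] rot [0.0002, 0.0009, -0.0404] yaw now -0.444 Tq [-0.025  0.04   0.025] F [-0.4 -0.7  0.2] open mm 49.4
```

Call:
play_rows(
  targets=[
    {"delta_pos":[0,0,0],"delta_rot":[0,0,0.01],"claw":44},
    {"delta_pos":[0,0,0],"delta_rot":[0,0,0.02],"claw":44},
    {"delta_pos":[0,0,0],"delta_rot":[0,0,0.03],"claw":44},
    {"delta_pos":[0,0,0],"delta_rot":[0,0,0.03],"claw":44},
  ],
  newtons=20,
)

```text
time: 12.53
eef_pos: [0.5598, -0.0751, 0.1041]
tcp_rot: [0.58, 0.405, -0.578, 0.406]
contact_force: [-0.6, 0.6, -0.2]
opening: 0.577
```

```bash
python3 -c "
from h import *
need(.56,-.075,.104,-.571)"
```

```text
t 12.53 pos [0.0002, 0.0001, -0.0001] rot [0.0002, 0.0009, -0.0706] yaw now -0.349 Tq [ 0.066 -0.026 -0.   ] F [-0.6  0.6 -0.2] open mm 49.3
```

Call:
play_rows(
  targets=[
    {"delta_pos":[0,0,0],"delta_rot":[0,0,0.01],"claw":44},
    {"delta_pos":[0,0,0],"delta_rot":[0,0,0.02],"claw":44},
    {"delta_pos":[0,0,0],"delta_rot":[0,0,0.03],"claw":44},
    {"delta_pos":[0,0,0],"delta_rot":[0,0,0.04],"claw":44},
    {"delta_pos":[0,0,0],"delta_rot":[0,0,0.05],"claw":44},
    {"delta_pos":[0,0,0],"delta_rot":[0,0,0.06],"claw":44},
    {"delta_pos":[0,0,0],"delta_rot":[0,0,0.06],"claw":44},
  ],
  newtons=20,
)

```text
time: 13.12
eef_pos: [0.5598, -0.0752, 0.1041]
tcp_rot: [0.54, 0.458, -0.538, 0.459]
contact_force: [0.2, 0.2, -0.7]
opening: 0.577
```

```bash
python3 -c "
from h import *
need(.522,.355,.30,-.13); shot('wrist','w5'); print(ribs('w4',(190,200,330,310)),ribs('w5',(190,200,330,310)))"
```

```text
t 13.12 pos [-0.0378, 0.4302, 0.1959] rot [-0.0001, 0.001, 0.0099] yaw now -0.161 Tq [ 0.013 -0.017  0.06 ] F [ 0.2  0.2 -0.7] open mm 49.2
[([320.6000061035156, 272.29998779296875], np.int32(46), [0.586, -0.093], 0.372, 0.006), ([191.5, 271.6000061035156], np.int32(17), [0.533, -0.059], -2.037, 0.002)] [([195.6999969482422, 254.10000610351562], np.int32(241), [0.532, -0.062], 1.066, 0.022)]
```

View pics/w5.png

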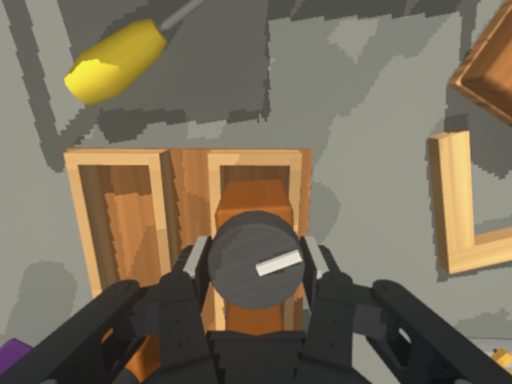

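Both the hand and the cap turned by 0.41 rad while the jar stayed square to the rack, at almost no torque. Jar 1 is loose, so it goes to the tub.

Call:
play_rows(
  targets=[
    {"delta_pos":[0,0,0],"delta_rot":[0,0,0],"claw":44},
    {"delta_pos":[0,0,0.015],"delta_rot":[0,0,0],"claw":44},
    {"delta_pos":[0,0,0.04],"delta_rot":[0,0,0],"claw":44},
    {"delta_pos":[0,0,0.07],"delta_rot":[0,0,0],"claw":44},
    {"delta_pos":[0,0.01,0.11],"delta_rot":[0,0,0.003],"claw":44},
    {"delta_pos":[-0.003,0.035,0.15],"delta_rot":[0,0,0.005],"claw":44},
    {"delta_pos":[-0.006,0.065,0.18],"delta_rot":[0,0,0.008],"claw":44},
    {"delta_pos":[-0.01,0.1,0.195],"delta_rot":[0,0,0.01],"claw":44},
    {"delta_pos":[-0.013,0.135,0.195],"delta_rot":[0,0,0.01],"claw":44},
    {"delta_pos":[-0.016,0.17,0.195],"delta_rot":[0,0,0.01],"claw":44},
    {"delta_pos":[-0.019,0.205,0.195],"delta_rot":[0,0,0.01],"claw":44},
    {"delta_pos":[-0.022,0.24,0.195],"delta_rot":[0,0,0.01],"claw":44},
    {"delta_pos":[-0.025,0.275,0.195],"delta_rot":[0,0,0.01],"claw":44},
    {"delta_pos":[-0.028,0.31,0.195],"delta_rot":[0,0,0.01],"claw":44},
    {"delta_pos":[-0.031,0.345,0.195],"delta_rot":[0,0,0.01],"claw":44},
    {"delta_pos":[-0.034,0.38,0.195],"delta_rot":[0,0,0.01],"claw":44},
    {"delta_pos":[-0.036,0.405,0.195],"delta_rot":[0,0,0.01],"claw":44},
    {"delta_pos":[-0.038,0.422,0.19],"delta_rot":[0,0,0.01],"claw":44},
    {"delta_pos":[-0.038,0.43,0.18],"delta_rot":[0,0,0.01],"claw":44},
    {"delta_pos":[-0.038,0.43,0.165],"delta_rot":[0,0,0.01],"claw":44},
  ],
  newtons=35,
)

```text
time: 14.83
eef_pos: [0.5217, 0.3566, 0.269]
tcp_rot: [0.533, 0.466, -0.53, 0.467]
contact_force: [0.3, -0.2, -2.8]
opening: 0.573
```

Run:
```python
from h import *
need(.522,.355,.189,-.13); d=shot('side','d5',(130,180,320,384),2.9); w=shot('wrist','w6')
cv2.imwrite('pics/z5.png',np.hstack([cv2.resize(d[180:384,130:320],(420,450)),cv2.resize(w,(380,285),).copy() if 0 else cv2.copyMakeBorder(cv2.resize(w,(380,285)),0,165,0,0,0)]))
```

```text
t 14.83 pos [0.0003, -0.0016, -0.08] rot [-0.0004, 0.0015, -0.0003] yaw now -0.129 Tq [-0.03   0.019  0.031] F [ 0.3 -0.2 -2.8] open mm 48.9
```

View pics/z5.png

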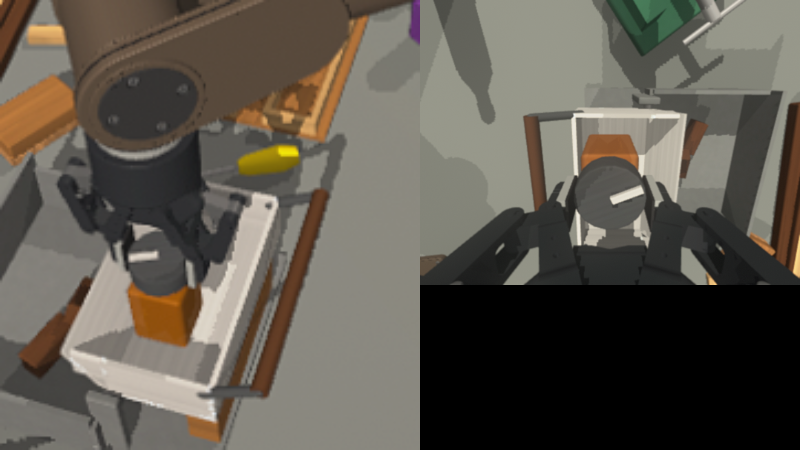

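The jar hangs inside the tub outline, slightly towards the bar. I'll lower it with a 5 mm shift.

Call:
play_rows(
  targets=[
    {"delta_pos":[0.003,-0.001,-0.015],"delta_rot":[0,0,0],"claw":44},
    {"delta_pos":[0.005,-0.002,-0.035],"delta_rot":[0,0,0],"claw":44},
    {"delta_pos":[0.005,-0.002,-0.055],"delta_rot":[0,0,0],"claw":44},
    {"delta_pos":[0.005,-0.002,-0.067],"delta_rot":[0,0,0],"claw":44},
    {"delta_pos":[0.005,-0.002,-0.073],"delta_rot":[0,0,0],"claw":44},
    {"delta_pos":[0.005,-0.002,-0.077],"delta_rot":[0,0,0],"claw":44},
    {"delta_pos":[0.005,-0.002,-0.079],"delta_rot":[0,0,0],"claw":44},
    {"delta_pos":[0.005,-0.002,-0.08],"delta_rot":[0,0,0],"claw":44},
    {"delta_pos":[0.005,-0.002,-0.08],"delta_rot":[0,0,0],"claw":44},
  ],
)

```text
time: 15.68
eef_pos: [0.5259, 0.3521, 0.1873]
tcp_rot: [-0.531, -0.466, 0.533, -0.467]
contact_force: [-3.3, -1.5, 7.2]
opening: 0.571
```

Call:
play_rows(
  targets=[
    {"delta_pos":[0,0,0],"delta_rot":[0,0,0],"claw":72},
    {"delta_pos":[0,0,0],"delta_rot":[0,0,0],"claw":72},
    {"delta_pos":[0,0,0],"delta_rot":[0,0,0],"claw":72},
    {"delta_pos":[0,0,0],"delta_rot":[0,0,0],"claw":72},
    {"delta_pos":[0,0,0.02],"delta_rot":[0,0,0],"claw":72},
    {"delta_pos":[0,0,0.05],"delta_rot":[0,0,0],"claw":72},
    {"delta_pos":[0,-0.01,0.09],"delta_rot":[0,0,0],"claw":72},
    {"delta_pos":[-0.003,-0.04,0.12],"delta_rot":[0,0,0],"claw":72},
    {"delta_pos":[-0.006,-0.08,0.13],"delta_rot":[0,0,0],"claw":72},
    {"delta_pos":[-0.009,-0.12,0.14],"delta_rot":[0,0,0],"claw":72},
    {"delta_pos":[-0.012,-0.16,0.14],"delta_rot":[0,0,0],"claw":72},
    {"delta_pos":[-0.016,-0.2,0.14],"delta_rot":[0,0,0],"claw":72},
    {"delta_pos":[-0.02,-0.24,0.14],"delta_rot":[0,0,0],"claw":72},
    {"delta_pos":[-0.023,-0.28,0.14],"delta_rot":[0,0,0],"claw":72},
    {"delta_pos":[-0.026,-0.32,0.14],"delta_rot":[0,0,0],"claw":72},
    {"delta_pos":[-0.03,-0.36,0.14],"delta_rot":[0,0,0],"claw":72},
    {"delta_pos":[-0.034,-0.4,0.14],"delta_rot":[0,0,0],"claw":72},
    {"delta_pos":[-0.038,-0.44,0.14],"delta_rot":[0,0,0],"claw":72},
    {"delta_pos":[-0.041,-0.48,0.14],"delta_rot":[0,0,0],"claw":72},
    {"delta_pos":[-0.041,-0.524,0.14],"delta_rot":[0,0,0],"claw":72},
  ],
)

```text
time: 17.35
eef_pos: [0.4842, -0.1713, 0.3276]
tcp_rot: [-0.531, -0.466, 0.533, -0.467]
contact_force: [0.6, -0.8, -0.0]
opening: 0.838
```

Run:
```python
from h import *
need(.541,-.179,.102,-.57); d=shot('side','d7'); w=shot('wrist','w7')
for r in (190,30,350,280),: 
    for c in caps('w7',r): print(c)
    for c in ribs('w7',r): print('  rib',c)
cv2.imwrite('pics/z6.png',np.hstack([cv2.resize(d[130:384,100:330],(380,420)),cv2.copyMakeBorder(cv2.resize(w,(420,315)),0,105,0,0,0)]))
```

```text
t 17.35 pos [0.0568, -0.0077, -0.2256] rot [0.0009, -0.0004, -0.1398] yaw now -0.131 Tq [0.076 0.023 0.026] F [ 0.6 -0.8 -0. ] open mm 71.6
(226.5, 34.0, np.int32(197), 8, 25, [0.472, -0.02])
(222.0, 161.0, np.int32(1003), 38, 36, [0.442, -0.162])
(300.5, 163.5, np.int32(1021), 37, 37, [0.542, -0.179])
(222.7, 218.3, np.int32(900), 35, 35, [0.429, -0.241])
(293.5, 229.5, np.int32(903), 35, 33, [0.524, -0.271])
(334.0, 260.5, np.int32(639), 26, 37, [0.578, -0.328])
  rib ([231.3000030517578, 162.6999969482422], np.int32(71), [0.454, -0.164], -0.182, 0.02)
  rib ([311.3999938964844, 164.6999969482422], np.int32(74), [0.554, -0.18], -0.182, 0.02)
  rib ([230.5, 221.5], np.int32(64), [0.44, -0.243], -0.136, 0.02)
  rib ([303.8999938964844, 232.60000610351562], np.int32(65), [0.537, -0.273], -0.144, 0.022)
```

View pics/z6.png

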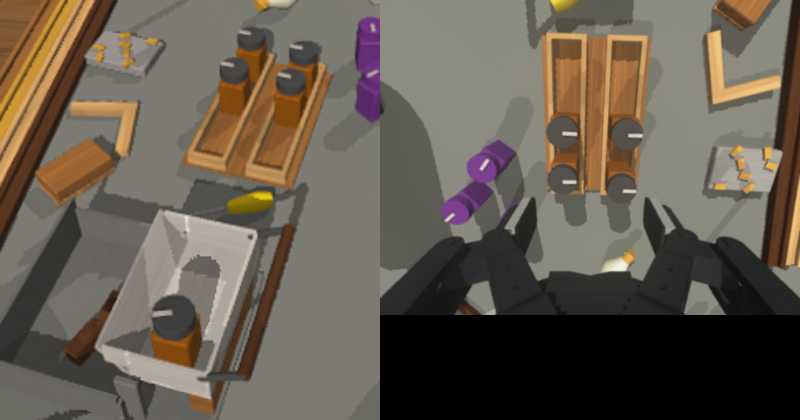

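Jar 1 stands upright in the tub, and the other four jars are unmoved.

Call:
play_rows(
  targets=[
    {"delta_pos":[0.03,-0.004,-0.02],"delta_rot":[0.001,0,-0.03],"claw":75},
    {"delta_pos":[0.057,-0.008,-0.05],"delta_rot":[0.001,0,-0.07],"claw":75},
    {"delta_pos":[0.057,-0.008,-0.08],"delta_rot":[0.001,0,-0.11],"claw":75},
    {"delta_pos":[0.057,-0.008,-0.11],"delta_rot":[0.001,0,-0.14],"claw":75},
    {"delta_pos":[0.057,-0.008,-0.14],"delta_rot":[0.001,0,-0.14],"claw":75},
    {"delta_pos":[0.057,-0.008,-0.16],"delta_rot":[0.001,0,-0.14],"claw":75},
    {"delta_pos":[0.057,-0.008,-0.18],"delta_rot":[0.001,0,-0.14],"claw":75},
    {"delta_pos":[0.057,-0.008,-0.2],"delta_rot":[0.001,0,-0.14],"claw":75},
    {"delta_pos":[0.057,-0.008,-0.215],"delta_rot":[0.001,0,-0.14],"claw":75},
    {"delta_pos":[0.057,-0.008,-0.224],"delta_rot":[0.001,0,-0.14],"claw":75},
    {"delta_pos":[0.057,-0.008,-0.224],"delta_rot":[0.001,0,-0.14],"claw":75},
    {"delta_pos":[0.057,-0.008,-0.224],"delta_rot":[0.001,0,-0.14],"claw":44},
    {"delta_pos":[0.057,-0.008,-0.224],"delta_rot":[0.001,0,-0.14],"claw":44},
    {"delta_pos":[0.057,-0.008,-0.224],"delta_rot":[0.001,0,-0.14],"claw":44},
    {"delta_pos":[0.057,-0.008,-0.224],"delta_rot":[0.001,0,-0.14],"claw":44},
    {"delta_pos":[0.057,-0.008,-0.224],"delta_rot":[0.001,0,-0.14],"claw":44},
    {"delta_pos":[0.057,-0.008,-0.224],"delta_rot":[0.001,0,-0.14],"claw":44},
    {"delta_pos":[0.057,-0.008,-0.224],"delta_rot":[0.001,0,-0.14],"claw":44},
  ],
  newtons=20,
)

```text
time: 18.95
eef_pos: [0.542, -0.1829, 0.1045]
tcp_rot: [-0.621, -0.337, 0.622, -0.337]
contact_force: [-1.6, 1.8, 6.3]
opening: 0.574
```

Call:
play_rows(
  targets=[
    {"delta_pos":[0,0,0],"delta_rot":[0,0,0.01],"claw":44},
    {"delta_pos":[0,0,0],"delta_rot":[0,0,0.02],"claw":44},
    {"delta_pos":[0,0,0],"delta_rot":[0,0,0.03],"claw":44},
    {"delta_pos":[0,0,0],"delta_rot":[0,0,0.04],"claw":44},
    {"delta_pos":[0,0,0],"delta_rot":[0,0,0.045],"claw":44},
  ],
  newtons=20,
)

```text
time: 19.37
eef_pos: [0.5421, -0.1833, 0.1047]
tcp_rot: [-0.596, -0.38, 0.597, -0.381]
contact_force: [-0.7, -0.6, 1.3]
opening: 0.578
```

```bash
python3 -c "
from h import *
need(.56,-.075,.104,-.571)"
```

```text
t 19.37 pos [0.0179, 0.1083, -0.0007] rot [0.0007, -0.0003, -0.0431] yaw now -0.436 Tq [-0.264  0.137 -0.173] F [-0.7 -0.6  1.3] open mm 49.4
```

Call:
play_rows(
  targets=[
    {"delta_pos":[0,0,0],"delta_rot":[0,0,0.008],"claw":44},
    {"delta_pos":[0,0,0],"delta_rot":[0,0,0.016],"claw":44},
    {"delta_pos":[0,0,0],"delta_rot":[0,0,0.025],"claw":44},
    {"delta_pos":[0,0,0],"delta_rot":[0,0,0.025],"claw":44},
  ],
  newtons=20,
)

```text
time: 19.7
eef_pos: [0.5418, -0.184, 0.1046]
tcp_rot: [-0.58, -0.402, 0.582, -0.404]
contact_force: [-1.8, -2.1, 0.3]
opening: 0.578
```

```bash
python3 -c "
from h import *
need(.56,-.075,.104,-.571)"
```

```text
t 19.7 pos [0.0182, 0.109, -0.0006] rot [0.0009, -0.0004, -0.0676] yaw now -0.359 Tq [-0.318  0.369 -0.418] F [-1.8 -2.1  0.3] open mm 49.4
```

The torque rose to -0.42 N m within 0.21 rad, against about 0 for jar 1. Jar 3 is tight, so I'll release it and look again.

Call:
play_rows(
  targets=[
    {"delta_pos":[0,0,0],"delta_rot":[0,0,0],"claw":75},
    {"delta_pos":[0,0,0],"delta_rot":[0,0,0],"claw":75},
    {"delta_pos":[0,0,0],"delta_rot":[0,0,0],"claw":75},
    {"delta_pos":[0,0,0],"delta_rot":[0,0,0],"claw":75},
    {"delta_pos":[0,0,0.02],"delta_rot":[0,0,0],"claw":75},
    {"delta_pos":[0,0,0.05],"delta_rot":[0,0,0],"claw":75},
    {"delta_pos":[-0.01,0,0.09],"delta_rot":[0,0,0.02],"claw":75},
    {"delta_pos":[-0.03,0.005,0.13],"delta_rot":[0,0,0.05],"claw":75},
    {"delta_pos":[-0.05,0.01,0.17],"delta_rot":[0,0,0.07],"claw":75},
    {"delta_pos":[-0.057,0.012,0.2],"delta_rot":[0,0,0.072],"claw":75},
    {"delta_pos":[-0.057,0.012,0.223],"delta_rot":[0,0,0.072],"claw":75},
    {"delta_pos":[-0.057,0.012,0.223],"delta_rot":[0,0,0.072],"claw":75},
  ],
)

```text
time: 20.7
eef_pos: [0.4865, -0.1728, 0.3355]
tcp_rot: [0.533, 0.461, -0.531, 0.471]
contact_force: [0.8, -0.2, 0.3]
opening: 0.88
```

Run:
```python
from h import *
need(.524,-.271,.103,-.57); shot('wrist','w8')
r=(190,30,350,280)
for c in caps('w8',r): print(c)
for c in ribs('w8',r): print('  rib',c)
```

```text
t 20.7 pos [0.0375, -0.0982, -0.2325] rot [0.004, 0.0029, -0.1394] yaw now -0.132 Tq [ 0.035 -0.018 -0.008] F [ 0.8 -0.2  0.3] open mm 75.2
(235.0, 37.0, np.int32(484), 14, 48, [0.485, -0.018])
(291.5, 33.0, np.int32(106), 6, 21, [0.551, -0.022])
(218.5, 163.6, np.int32(952), 35, 37, [0.441, -0.161])
(294.5, 167.5, np.int32(964), 37, 35, [0.54, -0.18])
(220.0, 220.0, np.int32(851), 34, 34, [0.429, -0.241])
(289.5, 231.5, np.int32(866), 35, 33, [0.525, -0.272])
(336.5, 261.0, np.int32(637), 25, 36, [0.59, -0.33])
  rib ([227.89999389648438, 165.8000030517578], np.int32(67), [0.454, -0.164], -0.204, 0.021)
  rib ([305.5, 167.89999389648438], np.int32(69), [0.553, -0.18], -0.011, 0.022)
  rib ([227.10000610351562, 222.6999969482422], np.int32(56), [0.441, -0.243], -0.179, 0.021)
  rib ([298.8999938964844, 233.6999969482422], np.int32(57), [0.538, -0.273], -0.212, 0.021)
```

Jar 3's rib turned only about 0.17 rad (jar play plus give), so it is tight. Next is jar 5.

Call:
play_rows(
  targets=[
    {"delta_pos":[0.02,-0.03,-0.02],"delta_rot":[0.004,0.003,-0.03],"claw":75},
    {"delta_pos":[0.0375,-0.065,-0.05],"delta_rot":[0.004,0.003,-0.07],"claw":75},
    {"delta_pos":[0.0375,-0.098,-0.08],"delta_rot":[0.004,0.003,-0.11],"claw":75},
    {"delta_pos":[0.0375,-0.098,-0.12],"delta_rot":[0.004,0.003,-0.14],"claw":75},
    {"delta_pos":[0.0375,-0.098,-0.15],"delta_rot":[0.004,0.003,-0.14],"claw":75},
    {"delta_pos":[0.0375,-0.098,-0.17],"delta_rot":[0.004,0.003,-0.14],"claw":75},
    {"delta_pos":[0.0375,-0.098,-0.19],"delta_rot":[0.004,0.003,-0.14],"claw":75},
    {"delta_pos":[0.0375,-0.098,-0.21],"delta_rot":[0.004,0.003,-0.14],"claw":75},
    {"delta_pos":[0.0375,-0.098,-0.223],"delta_rot":[0.004,0.003,-0.14],"claw":75},
    {"delta_pos":[0.0375,-0.098,-0.231],"delta_rot":[0.004,0.003,-0.14],"claw":75},
    {"delta_pos":[0.0375,-0.098,-0.231],"delta_rot":[0.004,0.003,-0.14],"claw":75},
    {"delta_pos":[0.0375,-0.098,-0.231],"delta_rot":[0.004,0.003,-0.14],"claw":44},
    {"delta_pos":[0.0375,-0.098,-0.231],"delta_rot":[0.004,0.003,-0.14],"claw":44},
    {"delta_pos":[0.0375,-0.098,-0.231],"delta_rot":[0.004,0.003,-0.14],"claw":44},
    {"delta_pos":[0.0375,-0.098,-0.231],"delta_rot":[0.004,0.003,-0.14],"claw":44},
    {"delta_pos":[0.0375,-0.098,-0.231],"delta_rot":[0.004,0.003,-0.14],"claw":44},
    {"delta_pos":[0.0375,-0.098,-0.231],"delta_rot":[0.004,0.003,-0.14],"claw":44},
    {"delta_pos":[0.0375,-0.098,-0.231],"delta_rot":[0.004,0.003,-0.14],"claw":44},
  ],
  newtons=20,
)

```text
time: 22.25
eef_pos: [0.5244, -0.2712, 0.1024]
tcp_rot: [0.621, 0.339, -0.62, 0.338]
contact_force: [1.0, -0.8, 4.5]
opening: 0.576
```

Call:
play_rows(
  targets=[
    {"delta_pos":[0,0,0],"delta_rot":[0,0,0.01],"claw":44},
    {"delta_pos":[0,0,0],"delta_rot":[0,0,0.02],"claw":44},
    {"delta_pos":[0,0,0],"delta_rot":[0,0,0.03],"claw":44},
    {"delta_pos":[0,0,0],"delta_rot":[0,0,0.04],"claw":44},
    {"delta_pos":[0,0,0],"delta_rot":[0,0,0.045],"claw":44},
    {"delta_pos":[0,0,0],"delta_rot":[0,0,0.045],"claw":44},
  ],
  newtons=20,
)

```text
time: 22.75
eef_pos: [0.5245, -0.2708, 0.1025]
tcp_rot: [0.596, 0.383, -0.595, 0.38]
contact_force: [1.7, 1.7, 1.3]
opening: 0.577
```

```bash
python3 -c "
from h import *
need(.524,-.272,.104,-.571)"
```

```text
t 22.75 pos [-0.0005, -0.0012, 0.0015] rot [-0.0011, -0.0, -0.0445] yaw now -0.431 Tq [ 0.219 -0.131 -0.033] F [1.7 1.7 1.3] open mm 49.3
```

Call:
play_rows(
  targets=[
    {"delta_pos":[0,0,0],"delta_rot":[0,0,0.008],"claw":44},
    {"delta_pos":[0,0,0],"delta_rot":[0,0,0.016],"claw":44},
    {"delta_pos":[0,0,0],"delta_rot":[0,0,0.016],"claw":44},
  ],
  newtons=20,
)

```text
time: 23.0
eef_pos: [0.5251, -0.2703, 0.1026]
tcp_rot: [0.587, 0.397, -0.584, 0.395]
contact_force: [4.0, 3.1, 1.4]
opening: 0.575
```

```bash
python3 -c "
from h import *
need(.524,-.272,.104,-.571)"
```

```text
t 23.0 pos [-0.0011, -0.0017, 0.0014] rot [-0.0013, 0.0005, -0.0605] yaw now -0.381 Tq [ 0.375 -0.629 -0.153] F [4.  3.1 1.4] open mm 49.1
```

Call:
play_rows(
  targets=[
    {"delta_pos":[0,0,0],"delta_rot":[0,0,0.008],"claw":44},
    {"delta_pos":[0,0,0],"delta_rot":[0,0,0.012],"claw":44},
    {"delta_pos":[0,0,0],"delta_rot":[0,0,0.012],"claw":44},
  ],
  newtons=20,
)

```text
time: 23.25
eef_pos: [0.5252, -0.2704, 0.1026]
tcp_rot: [0.58, 0.408, -0.577, 0.406]
contact_force: [2.8, 0.7, -0.2]
opening: 0.579
```

```bash
python3 -c "
from h import *
need(.524,-.272,.104,-.571)"
```

```text
t 23.25 pos [-0.0012, -0.0016, 0.0014] rot [-0.0013, 0.0008, -0.072] yaw now -0.345 Tq [ 0.072 -0.521 -0.62 ] F [ 2.8  0.7 -0.2] open mm 49.5
```

Jar 5 reached -0.62 N m, so it is tight. Releasing.

Call:
play_rows(
  targets=[
    {"delta_pos":[0,0,0],"delta_rot":[0,0,0],"claw":75},
    {"delta_pos":[0,0,0],"delta_rot":[0,0,0],"claw":75},
    {"delta_pos":[0,0,0],"delta_rot":[0,0,0],"claw":75},
    {"delta_pos":[0,0,0],"delta_rot":[0,0,0],"claw":75},
    {"delta_pos":[0,0,0.02],"delta_rot":[0,0,0],"claw":75},
    {"delta_pos":[0,0,0.05],"delta_rot":[0,0,0],"claw":75},
    {"delta_pos":[-0.01,0.02,0.09],"delta_rot":[0,0,0.02],"claw":75},
    {"delta_pos":[-0.02,0.05,0.13],"delta_rot":[0,0,0.05],"claw":75},
    {"delta_pos":[-0.04,0.08,0.17],"delta_rot":[0,0,0.068],"claw":75},
    {"delta_pos":[-0.04,0.098,0.2],"delta_rot":[0,0,0.068],"claw":75},
    {"delta_pos":[-0.04,0.098,0.225],"delta_rot":[0,0,0.068],"claw":75},
    {"delta_pos":[-0.04,0.098,0.225],"delta_rot":[0,0,0.068],"claw":75},
  ],
)

```text
time: 24.25
eef_pos: [0.4872, -0.172, 0.3376]
tcp_rot: [0.534, 0.462, -0.528, 0.471]
contact_force: [1.2, -0.8, 1.9]
opening: 0.876
```

Run:
```python
from h import *
need(.442,-.162,.103,-.57); shot('wrist','w9')
r=(190,30,350,280)
for c in caps('w9',r): print(c)
for c in ribs('w9',r): print('  rib',c)
```

```text
t 24.25 pos [-0.0452, 0.01, -0.2346] rot [0.0021, 0.0043, -0.1405] yaw now -0.129 Tq [-0.005 -0.017  0.027] F [ 1.2 -0.8  1.9] open mm 74.8
(234.0, 38.5, np.int32(562), 17, 48, [0.485, -0.016])
(287.0, 36.0, np.int32(75), 6, 12, [0.547, -0.021])
(219.3, 165.3, np.int32(932), 36, 35, [0.443, -0.162])
(293.0, 169.5, np.int32(935), 37, 34, [0.54, -0.18])
(218.6, 221.3, np.int32(847), 33, 36, [0.428, -0.241])
(288.0, 231.0, np.int32(841), 34, 32, [0.525, -0.27])
(336.5, 261.0, np.int32(636), 25, 36, [0.592, -0.328])
  rib ([227.10000610351562, 167.3000030517578], np.int32(67), [0.454, -0.164], -0.19, 0.021)
  rib ([304.0, 169.60000610351562], np.int32(68), [0.553, -0.18], 0.024, 0.022)
  rib ([227.0, 224.1999969482422], np.int32(53), [0.44, -0.243], -0.183, 0.021)
  rib ([298.5, 232.5], np.int32(59), [0.538, -0.269], 0.014, 0.022)
```

Call:
play_rows(
  targets=[
    {"delta_pos":[-0.02,0.005,-0.02],"delta_rot":[0.002,0.004,-0.03],"claw":75},
    {"delta_pos":[-0.045,0.01,-0.05],"delta_rot":[0.002,0.004,-0.07],"claw":75},
    {"delta_pos":[-0.045,0.01,-0.08],"delta_rot":[0.002,0.004,-0.11],"claw":75},
    {"delta_pos":[-0.045,0.01,-0.12],"delta_rot":[0.002,0.004,-0.14],"claw":75},
    {"delta_pos":[-0.045,0.01,-0.15],"delta_rot":[0.002,0.004,-0.14],"claw":75},
    {"delta_pos":[-0.045,0.01,-0.17],"delta_rot":[0.002,0.004,-0.14],"claw":75},
    {"delta_pos":[-0.045,0.01,-0.19],"delta_rot":[0.002,0.004,-0.14],"claw":75},
    {"delta_pos":[-0.045,0.01,-0.21],"delta_rot":[0.002,0.004,-0.14],"claw":75},
    {"delta_pos":[-0.045,0.01,-0.224],"delta_rot":[0.002,0.004,-0.14],"claw":75},
    {"delta_pos":[-0.045,0.01,-0.233],"delta_rot":[0.002,0.004,-0.14],"claw":75},
    {"delta_pos":[-0.045,0.01,-0.233],"delta_rot":[0.002,0.004,-0.14],"claw":75},
    {"delta_pos":[-0.045,0.01,-0.233],"delta_rot":[0.002,0.004,-0.14],"claw":44},
    {"delta_pos":[-0.045,0.01,-0.233],"delta_rot":[0.002,0.004,-0.14],"claw":44},
    {"delta_pos":[-0.045,0.01,-0.233],"delta_rot":[0.002,0.004,-0.14],"claw":44},
    {"delta_pos":[-0.045,0.01,-0.233],"delta_rot":[0.002,0.004,-0.14],"claw":44},
    {"delta_pos":[-0.045,0.01,-0.233],"delta_rot":[0.002,0.004,-0.14],"claw":44},
    {"delta_pos":[-0.045,0.01,-0.233],"delta_rot":[0.002,0.004,-0.14],"claw":44},
    {"delta_pos":[-0.045,0.01,-0.233],"delta_rot":[0.002,0.004,-0.14],"claw":44},
  ],
  newtons=20,
)

```text
time: 25.8
eef_pos: [0.4422, -0.1628, 0.1019]
tcp_rot: [0.62, 0.34, -0.62, 0.339]
contact_force: [-0.8, 0.6, 4.0]
opening: 0.577
```

Call:
play_rows(
  targets=[
    {"delta_pos":[0,0,0],"delta_rot":[0,0,0.01],"claw":44},
    {"delta_pos":[0,0,0],"delta_rot":[0,0,0.02],"claw":44},
    {"delta_pos":[0,0,0],"delta_rot":[0,0,0.03],"claw":44},
    {"delta_pos":[0,0,0],"delta_rot":[0,0,0.04],"claw":44},
    {"delta_pos":[0,0,0],"delta_rot":[0,0,0.045],"claw":44},
    {"delta_pos":[0,0,0],"delta_rot":[0,0,0.045],"claw":44},
  ],
  newtons=20,
)

```text
time: 26.3
eef_pos: [0.4423, -0.1629, 0.1019]
tcp_rot: [0.595, 0.383, -0.595, 0.382]
contact_force: [0.3, 0.2, -0.6]
opening: 0.579
```

```bash
python3 -c "
from h import *
need(.442,-.162,.104,-.571)"
```

```text
t 26.3 pos [-0.0003, 0.0009, 0.0021] rot [-0.0004, -0.0001, -0.0457] yaw now -0.427 Tq [-0.02  -0.109  0.023] F [ 0.3  0.2 -0.6] open mm 49.4
```

Call:
play_rows(
  targets=[
    {"delta_pos":[0,0,0],"delta_rot":[0,0,0.008],"claw":44},
    {"delta_pos":[0,0,0],"delta_rot":[0,0,0.02],"claw":44},
    {"delta_pos":[0,0,0],"delta_rot":[0,0,0.02],"claw":44},
  ],
  newtons=20,
)

```text
time: 26.55
eef_pos: [0.4424, -0.1629, 0.1019]
tcp_rot: [0.583, 0.401, -0.582, 0.401]
contact_force: [0.3, -0.2, -0.0]
opening: 0.576
```

```bash
python3 -c "
from h import *
need(.442,-.162,.104,-.571)"
```

```text
t 26.55 pos [-0.0004, 0.0009, 0.0021] rot [-0.0004, -0.0, -0.0657] yaw now -0.364 Tq [-0.071 -0.107 -0.022] F [ 0.3 -0.2 -0. ] open mm 49.2
```

Call:
play_rows(
  targets=[
    {"delta_pos":[0,0,0],"delta_rot":[0,0,0.008],"claw":44},
    {"delta_pos":[0,0,0],"delta_rot":[0,0,0.016],"claw":44},
    {"delta_pos":[0,0,0],"delta_rot":[0,0,0.016],"claw":44},
  ],
  newtons=20,
)

```text
time: 26.8
eef_pos: [0.4425, -0.1629, 0.1019]
tcp_rot: [0.572, 0.416, -0.572, 0.415]
contact_force: [0.9, -0.7, -0.1]
opening: 0.573
```

```bash
python3 -c "
from h import *
need(.442,-.162,.104,-.16)"
```

```text
t 26.8 pos [-0.0005, 0.0009, 0.0021] rot [-0.0003, -0.0, 0.0493] yaw now -0.315 Tq [-0.018 -0.07   0.032] F [ 0.9 -0.7 -0.1] open mm 48.9
```

Jar 2 is loose: about 0 N m at 0.26 rad. I'll finish the turn, then carry it over.

Call:
play_rows(
  targets=[
    {"delta_pos":[0,0,0],"delta_rot":[0,0,0.01],"claw":44},
    {"delta_pos":[0,0,0],"delta_rot":[0,0,0.02],"claw":44},
    {"delta_pos":[0,0,0],"delta_rot":[0,0,0.03],"claw":44},
    {"delta_pos":[0,0,0],"delta_rot":[0,0,0.04],"claw":44},
    {"delta_pos":[0,0,0],"delta_rot":[0,0,0.05],"claw":44},
    {"delta_pos":[0,0,0],"delta_rot":[0,0,0.05],"claw":44},
  ],
  newtons=20,
)

```text
time: 27.3
eef_pos: [0.4426, -0.1629, 0.1019]
tcp_rot: [0.538, 0.459, -0.538, 0.459]
contact_force: [-0.2, 0.1, -0.3]
opening: 0.577
```

Call:
play_rows(
  targets=[
    {"delta_pos":[0,0,0],"delta_rot":[0,0,0],"claw":44},
    {"delta_pos":[0,0,0.015],"delta_rot":[0,0,0],"claw":44},
    {"delta_pos":[0,0,0.04],"delta_rot":[0,0,0],"claw":44},
    {"delta_pos":[0,0,0.07],"delta_rot":[0,0,0],"claw":44},
    {"delta_pos":[0,0.01,0.11],"delta_rot":[0,0,0.003],"claw":44},
    {"delta_pos":[0.005,0.035,0.15],"delta_rot":[0,0,0.005],"claw":44},
    {"delta_pos":[0.01,0.065,0.18],"delta_rot":[0,0,0.008],"claw":44},
    {"delta_pos":[0.016,0.1,0.197],"delta_rot":[0,0,0.01],"claw":44},
    {"delta_pos":[0.022,0.135,0.197],"delta_rot":[0,0,0.01],"claw":44},
    {"delta_pos":[0.028,0.17,0.197],"delta_rot":[0,0,0.01],"claw":44},
    {"delta_pos":[0.034,0.205,0.197],"delta_rot":[0,0,0.01],"claw":44},
    {"delta_pos":[0.04,0.24,0.197],"delta_rot":[0,0,0.01],"claw":44},
    {"delta_pos":[0.046,0.275,0.197],"delta_rot":[0,0,0.01],"claw":44},
    {"delta_pos":[0.052,0.31,0.197],"delta_rot":[0,0,0.01],"claw":44},
    {"delta_pos":[0.058,0.345,0.197],"delta_rot":[0,0,0.01],"claw":44},
    {"delta_pos":[0.064,0.38,0.197],"delta_rot":[0,0,0.01],"claw":44},
    {"delta_pos":[0.07,0.415,0.197],"delta_rot":[0,0,0.01],"claw":44},
    {"delta_pos":[0.075,0.44,0.197],"delta_rot":[0,0,0.01],"claw":44},
    {"delta_pos":[0.075,0.45,0.197],"delta_rot":[0,0,0.01],"claw":44},
    {"delta_pos":[0.075,0.45,0.197],"delta_rot":[0,0,0.01],"claw":44},
  ],
  newtons=35,
)

```text
time: 28.97
eef_pos: [0.5166, 0.2887, 0.2972]
tcp_rot: [-0.53, -0.468, 0.531, -0.467]
contact_force: [-0.4, -0.8, -3.2]
opening: 0.571
```

Run:
```python
from h import *
need(.517,.287,.185,-.13); d=shot('side','d10'); w=shot('wrist','w10')
cv2.imwrite('pics/z7.png',np.hstack([cv2.resize(d[180:384,130:320],(420,450)),cv2.copyMakeBorder(cv2.resize(w,(380,285)),0,165,0,0,0)]))
```

```text
t 28.97 pos [0.0004, -0.0017, -0.1122] rot [-0.0, -0.001, -0.0015] yaw now -0.125 Tq [ 0.009  0.012 -0.045] F [-0.4 -0.8 -3.2] open mm 48.8
```

View pics/z7.png

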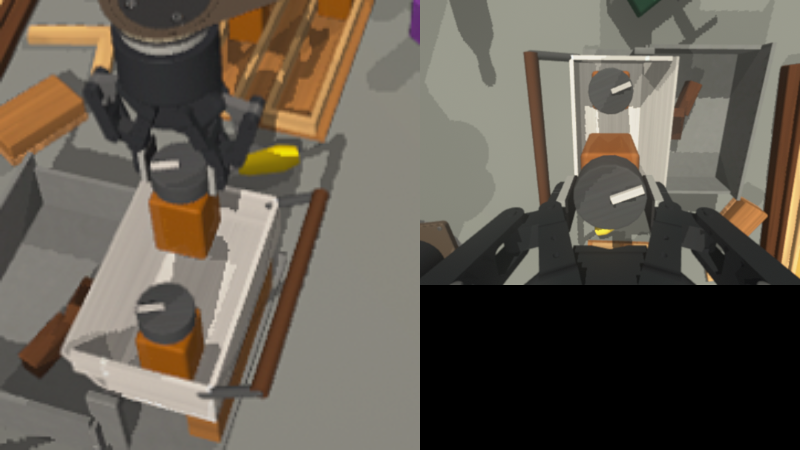

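Jar 1 is standing at the far end and jar 2 hangs over the middle of the tub, so I'll lower it.

Call:
play_rows(
  targets=[
    {"delta_pos":[0.003,-0.002,-0.02],"delta_rot":[0,0,0],"claw":44},
    {"delta_pos":[0.003,-0.002,-0.05],"delta_rot":[0,0,0],"claw":44},
    {"delta_pos":[0.003,-0.002,-0.08],"delta_rot":[0,0,0],"claw":44},
    {"delta_pos":[0.003,-0.002,-0.095],"delta_rot":[0,0,0],"claw":44},
    {"delta_pos":[0.003,-0.002,-0.103],"delta_rot":[0,0,0],"claw":44},
    {"delta_pos":[0.003,-0.002,-0.108],"delta_rot":[0,0,0],"claw":44},
    {"delta_pos":[0.003,-0.002,-0.11],"delta_rot":[0,0,0],"claw":44},
    {"delta_pos":[0.003,-0.002,-0.111],"delta_rot":[0,0,0],"claw":44},
    {"delta_pos":[0.003,-0.002,-0.111],"delta_rot":[0,0,0],"claw":44},
  ],
)

```text
time: 29.82
eef_pos: [0.5209, 0.2844, 0.1883]
tcp_rot: [0.531, 0.467, -0.531, 0.467]
contact_force: [0.9, -0.2, -2.6]
opening: 0.573
```

Call:
play_rows(
  targets=[
    {"delta_pos":[0,0,-0.002],"delta_rot":[0,0,0],"claw":44},
    {"delta_pos":[0,0,-0.004],"delta_rot":[0,0,0],"claw":44},
    {"delta_pos":[0,0,-0.004],"delta_rot":[0,0,0],"claw":44},
  ],
)

```text
time: 30.07
eef_pos: [0.5214, 0.2845, 0.1851]
tcp_rot: [0.532, 0.467, -0.53, 0.467]
contact_force: [0.3, -0.0, -2.4]
opening: 0.57
```

Call:
play_rows(
  targets=[
    {"delta_pos":[0,0,-0.002],"delta_rot":[0,0,0],"claw":44},
    {"delta_pos":[0,0,-0.003],"delta_rot":[0,0,0],"claw":44},
    {"delta_pos":[0,0,-0.003],"delta_rot":[0,0,0],"claw":44},
  ],
)

```text
time: 30.32
eef_pos: [0.5217, 0.2848, 0.185]
tcp_rot: [0.532, 0.467, -0.53, 0.468]
contact_force: [-4.4, -2.2, 7.1]
opening: 0.571
```

Call:
play_rows(
  targets=[
    {"delta_pos":[0,0,0],"delta_rot":[0,0,0],"claw":72},
    {"delta_pos":[0,0,0],"delta_rot":[0,0,0],"claw":72},
    {"delta_pos":[0,0,0],"delta_rot":[0,0,0],"claw":72},
    {"delta_pos":[0,0,0],"delta_rot":[0,0,0],"claw":72},
    {"delta_pos":[0,0,0.02],"delta_rot":[0,0,0],"claw":72},
    {"delta_pos":[0,0,0.05],"delta_rot":[0,0,0],"claw":72},
    {"delta_pos":[0,-0.01,0.09],"delta_rot":[0,0,0],"claw":72},
    {"delta_pos":[-0.003,-0.04,0.12],"delta_rot":[0,0,0],"claw":72},
    {"delta_pos":[-0.006,-0.08,0.13],"delta_rot":[0,0,0],"claw":72},
    {"delta_pos":[-0.009,-0.12,0.14],"delta_rot":[0,0,0],"claw":72},
    {"delta_pos":[-0.012,-0.16,0.14],"delta_rot":[0,0,0],"claw":72},
    {"delta_pos":[-0.016,-0.2,0.14],"delta_rot":[0,0,0],"claw":72},
    {"delta_pos":[-0.02,-0.24,0.14],"delta_rot":[0,0,0],"claw":72},
    {"delta_pos":[-0.023,-0.28,0.14],"delta_rot":[0,0,0],"claw":72},
    {"delta_pos":[-0.026,-0.32,0.14],"delta_rot":[0,0,0],"claw":72},
    {"delta_pos":[-0.03,-0.36,0.14],"delta_rot":[0,0,0],"claw":72},
    {"delta_pos":[-0.035,-0.4,0.14],"delta_rot":[0,0,0],"claw":72},
    {"delta_pos":[-0.035,-0.43,0.14],"delta_rot":[0,0,0],"claw":72},
    {"delta_pos":[-0.035,-0.457,0.14],"delta_rot":[0,0,0],"claw":72},
    {"delta_pos":[-0.035,-0.457,0.14],"delta_rot":[0,0,0],"claw":72},
  ],
)

```text
time: 31.98
eef_pos: [0.4863, -0.1764, 0.3245]
tcp_rot: [0.532, 0.465, -0.532, 0.467]
contact_force: [-1.1, -0.5, -0.4]
opening: 0.843
```

Run:
```python
from h import *
need(.428,-.241,.103,-.57); shot('wrist','w11')
r=(190,30,350,280)
for c in caps('w11',r): print(c)
for c in ribs('w11',r): print('  rib',c)
```

```text
t 31.98 pos [-0.0583, -0.0646, -0.2215] rot [0.0006, 0.0006, -0.1393] yaw now -0.133 Tq [ 0.047 -0.035 -0.082] F [-1.1 -0.5 -0.4] open mm 72.0
(236.5, 36.0, np.int32(367), 12, 49, [0.485, -0.021])
(298.0, 168.0, np.int32(1017), 38, 36, [0.541, -0.18])
(220.8, 221.8, np.int32(911), 36, 35, [0.429, -0.241])
(292.0, 232.0, np.int32(912), 36, 32, [0.525, -0.269])
(334.0, 260.5, np.int32(640), 26, 37, [0.581, -0.322])
  rib ([308.79998779296875, 168.39999389648438], np.int32(73), [0.553, -0.18], 0.004, 0.021)
  rib ([228.5, 224.8000030517578], np.int32(65), [0.44, -0.243], -0.207, 0.021)
  rib ([302.79998779296875, 233.8000030517578], np.int32(66), [0.538, -0.269], 0.012, 0.022)
```

Jar 4 is unmoved, so I'll grasp and test it.

Call:
play_rows(
  targets=[
    {"delta_pos":[-0.02,-0.02,-0.02],"delta_rot":[0.001,0.001,-0.03],"claw":75},
    {"delta_pos":[-0.04,-0.045,-0.05],"delta_rot":[0.001,0.001,-0.07],"claw":75},
    {"delta_pos":[-0.0575,-0.0645,-0.08],"delta_rot":[0.001,0.001,-0.11],"claw":75},
    {"delta_pos":[-0.0575,-0.0645,-0.11],"delta_rot":[0.001,0.001,-0.14],"claw":75},
    {"delta_pos":[-0.0575,-0.0645,-0.14],"delta_rot":[0.001,0.001,-0.14],"claw":75},
    {"delta_pos":[-0.0575,-0.0645,-0.16],"delta_rot":[0.001,0.001,-0.14],"claw":75},
    {"delta_pos":[-0.0575,-0.0645,-0.18],"delta_rot":[0.001,0.001,-0.14],"claw":75},
    {"delta_pos":[-0.0575,-0.0645,-0.2],"delta_rot":[0.001,0.001,-0.14],"claw":75},
    {"delta_pos":[-0.0575,-0.0645,-0.213],"delta_rot":[0.001,0.001,-0.14],"claw":75},
    {"delta_pos":[-0.0575,-0.0645,-0.221],"delta_rot":[0.001,0.001,-0.14],"claw":75},
    {"delta_pos":[-0.0575,-0.0645,-0.221],"delta_rot":[0.001,0.001,-0.14],"claw":75},
    {"delta_pos":[-0.0575,-0.0645,-0.221],"delta_rot":[0.001,0.001,-0.14],"claw":44},
    {"delta_pos":[-0.0575,-0.0645,-0.221],"delta_rot":[0.001,0.001,-0.14],"claw":44},
    {"delta_pos":[-0.0575,-0.0645,-0.221],"delta_rot":[0.001,0.001,-0.14],"claw":44},
    {"delta_pos":[-0.0575,-0.0645,-0.221],"delta_rot":[0.001,0.001,-0.14],"claw":44},
    {"delta_pos":[-0.0575,-0.0645,-0.221],"delta_rot":[0.001,0.001,-0.14],"claw":44},
    {"delta_pos":[-0.0575,-0.0645,-0.221],"delta_rot":[0.001,0.001,-0.14],"claw":44},
    {"delta_pos":[-0.0575,-0.0645,-0.221],"delta_rot":[0.001,0.001,-0.14],"claw":44},
  ],
  newtons=20,
)

```text
time: 33.53
eef_pos: [0.4299, -0.2394, 0.1048]
tcp_rot: [0.622, 0.339, -0.62, 0.339]
contact_force: [2.2, 0.7, 4.8]
opening: 0.577
```

Call:
play_rows(
  targets=[
    {"delta_pos":[0,0,0],"delta_rot":[0,0,0.01],"claw":44},
    {"delta_pos":[0,0,0],"delta_rot":[0,0,0.02],"claw":44},
    {"delta_pos":[0,0,0],"delta_rot":[0,0,0.03],"claw":44},
    {"delta_pos":[0,0,0],"delta_rot":[0,0,0.04],"claw":44},
    {"delta_pos":[0,0,0],"delta_rot":[0,0,0.045],"claw":44},
    {"delta_pos":[0,0,0],"delta_rot":[0,0,0.045],"claw":44},
  ],
  newtons=20,
)

```text
time: 34.03
eef_pos: [0.4297, -0.2392, 0.1048]
tcp_rot: [0.596, 0.382, -0.594, 0.381]
contact_force: [0.6, 0.3, 3.6]
opening: 0.577
```

```bash
python3 -c "
from h import *
need(.4287,-.241,.104,-.571)"
```

```text
t 34.03 pos [-0.001, -0.0018, -0.0008] rot [-0.0009, 0.0006, -0.0448] yaw now -0.43 Tq [ 0.209  0.041 -0.023] F [0.6 0.3 3.6] open mm 49.3
```

Call:
play_rows(
  targets=[
    {"delta_pos":[0,0,0],"delta_rot":[0,0,0.008],"claw":44},
    {"delta_pos":[0,0,0],"delta_rot":[0,0,0.016],"claw":44},
    {"delta_pos":[0,0,0],"delta_rot":[0,0,0.016],"claw":44},
  ],
  newtons=20,
)

```text
time: 34.28
eef_pos: [0.4296, -0.2392, 0.1048]
tcp_rot: [0.586, 0.397, -0.584, 0.396]
contact_force: [0.2, 1.7, 2.2]
opening: 0.575
```

```bash
python3 -c "
from h import *
need(.4287,-.241,.104,-.571)"
```

```text
t 34.28 pos [-0.0009, -0.0018, -0.0008] rot [-0.0009, 0.0005, -0.0608] yaw now -0.38 Tq [ 0.169 -0.042  0.025] F [0.2 1.7 2.2] open mm 49.1
```

Call:
play_rows(
  targets=[
    {"delta_pos":[0,0,0],"delta_rot":[0,0,0.008],"claw":44},
    {"delta_pos":[0,0,0],"delta_rot":[0,0,0.014],"claw":44},
    {"delta_pos":[0,0,0],"delta_rot":[0,0,0.014],"claw":44},
  ],
  newtons=20,
)

```text
time: 34.53
eef_pos: [0.4296, -0.2392, 0.1048]
tcp_rot: [0.577, 0.41, -0.576, 0.409]
contact_force: [0.1, 1.0, 1.5]
opening: 0.576
```

```bash
python3 -c "
from h import *
need(.4287,-.241,.104,-.16)"
```

```text
t 34.53 pos [-0.0009, -0.0018, -0.0008] rot [-0.001, 0.0002, 0.056] yaw now -0.336 Tq [0.14  0.004 0.019] F [0.1 1.  1.5] open mm 49.2
```

Call:
play_rows(
  targets=[
    {"delta_pos":[0,0,0],"delta_rot":[0,0,0.008],"claw":44},
    {"delta_pos":[0,0,0],"delta_rot":[0,0,0.012],"claw":44},
    {"delta_pos":[0,0,0],"delta_rot":[0,0,0.012],"claw":44},
  ],
  newtons=20,
)

```text
time: 34.78
eef_pos: [0.4295, -0.2393, 0.1048]
tcp_rot: [0.569, 0.421, -0.568, 0.42]
contact_force: [0.8, 0.4, 1.8]
opening: 0.577
```

```bash
python3 -c "
from h import *
need(.4287,-.241,.104,-.16)"
```

```text
t 34.78 pos [-0.0008, -0.0017, -0.0008] rot [-0.001, 0.0002, 0.0438] yaw now -0.298 Tq [ 0.142 -0.015  0.005] F [0.8 0.4 1.8] open mm 49.3
```

Jar 4 is loose too. I'll finish the turn and carry it to the near end.

Call:
play_rows(
  targets=[
    {"delta_pos":[0,0,0],"delta_rot":[0,0,0.01],"claw":44},
    {"delta_pos":[0,0,0],"delta_rot":[0,0,0.02],"claw":44},
    {"delta_pos":[0,0,0],"delta_rot":[0,0,0.03],"claw":44},
    {"delta_pos":[0,0,0],"delta_rot":[0,0,0.038],"claw":44},
    {"delta_pos":[0,0,0],"delta_rot":[0,0,0.044],"claw":44},
    {"delta_pos":[0,0,0],"delta_rot":[0,0,0.044],"claw":44},
  ],
  newtons=20,
)

```text
time: 35.28
eef_pos: [0.4295, -0.2392, 0.1048]
tcp_rot: [0.539, 0.46, -0.537, 0.458]
contact_force: [-0.5, 0.5, 2.7]
opening: 0.573
```

Call:
play_rows(
  targets=[
    {"delta_pos":[0,0,0],"delta_rot":[0,0,0],"claw":44},
    {"delta_pos":[0,0,0.015],"delta_rot":[0,0,0],"claw":44},
    {"delta_pos":[0,0,0.04],"delta_rot":[0,0,0],"claw":44},
    {"delta_pos":[0,0,0.07],"delta_rot":[0,0,0],"claw":44},
    {"delta_pos":[0,0.01,0.11],"delta_rot":[0,0,0.003],"claw":44},
    {"delta_pos":[0.005,0.035,0.15],"delta_rot":[0,0,0.005],"claw":44},
    {"delta_pos":[0.01,0.065,0.18],"delta_rot":[0,0,0.008],"claw":44},
    {"delta_pos":[0.016,0.1,0.195],"delta_rot":[0,0,0.01],"claw":44},
    {"delta_pos":[0.022,0.135,0.195],"delta_rot":[0,0,0.01],"claw":44},
    {"delta_pos":[0.028,0.17,0.195],"delta_rot":[0,0,0.01],"claw":44},
    {"delta_pos":[0.034,0.205,0.195],"delta_rot":[0,0,0.01],"claw":44},
    {"delta_pos":[0.04,0.24,0.195],"delta_rot":[0,0,0.01],"claw":44},
    {"delta_pos":[0.048,0.275,0.195],"delta_rot":[0,0,0.01],"claw":44},
    {"delta_pos":[0.056,0.31,0.195],"delta_rot":[0,0,0.01],"claw":44},
    {"delta_pos":[0.064,0.345,0.195],"delta_rot":[0,0,0.01],"claw":44},
    {"delta_pos":[0.072,0.38,0.195],"delta_rot":[0,0,0.01],"claw":44},
    {"delta_pos":[0.078,0.415,0.195],"delta_rot":[0,0,0.01],"claw":44},
    {"delta_pos":[0.0845,0.445,0.195],"delta_rot":[0,0,0.01],"claw":44},
    {"delta_pos":[0.0845,0.464,0.195],"delta_rot":[0,0,0.01],"claw":44},
    {"delta_pos":[0.0845,0.464,0.195],"delta_rot":[0,0,0.01],"claw":44},
  ],
  newtons=35,
)

```text
time: 36.95
eef_pos: [0.5129, 0.2278, 0.2973]
tcp_rot: [-0.53, -0.47, 0.53, -0.466]
contact_force: [-0.8, -0.0, -2.4]
opening: 0.569
```

Run:
```python
from h import *
need(.514,.225,.188,-.13); d=shot('side','d12'); w=shot('wrist','w12')
cv2.imwrite('pics/z8.png',np.hstack([cv2.resize(d[180:384,130:320],(420,450)),cv2.copyMakeBorder(cv2.resize(w,(380,285)),0,165,0,0,0)]))
for c in caps('w12',(230,0,330,200),.175): print(c)
```

```text
t 36.95 pos [0.0011, -0.0028, -0.1093] rot [-0.0012, -0.0012, -0.0019] yaw now -0.124 Tq [ 0.018  0.011 -0.   ] F [-0.8 -0.  -2.4] open mm 48.6
(237.0, 2.0, np.int32(65), 4, 14, [0.517, 0.379])
(294.5, 2.0, np.int32(341), 4, 69, [0.56, 0.373])
(261.3, 51.8, np.int32(1716), 39, 65, [0.531, 0.343])
(237.5, 95.0, np.int32(233), 22, 15, [0.508, 0.314])
(300.7, 148.0, np.int32(5246), 109, 82, [0.556, 0.265])
(239.5, 162.0, np.int32(467), 19, 40, [0.502, 0.26])
```

View pics/z8.png

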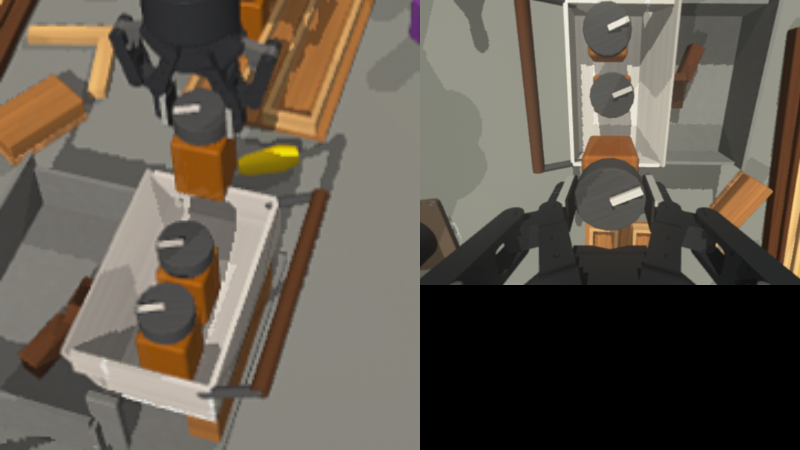

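Jars 1 and 2 stand in the tub with their caps at (607,27) and (612,95) in the wrist view. I'll check the near wall's position before lowering into the end slot.

Run:
```python
from h import *
k=512/380
for uv in [(590,164),(640,167)]: print('rim',plane('w12',((uv[0]-420)*k,uv[1]*k),.14).round(3))
for uv in [(612,95),(607,27)]: print('cap',plane('w12',((uv[0]-420)*k,uv[1]*k),.177).round(3))
for uv in [(578,80),(668,80)]: print('side rims',plane('w12',((uv[0]-420)*k,uv[1]*k),.14).round(3))
```

```text
rim [0.479 0.192 0.14 ]
rim [0.55  0.178 0.14 ]
cap [0.522 0.286 0.177]
cap [0.525 0.354 0.177]
side rims [0.481 0.308 0.14 ]
side rims [0.595 0.294 0.14 ]
```

Call:
play_rows(
  targets=[
    {"delta_pos":[0.003,-0.002,-0.02],"delta_rot":[0,0,0],"claw":44},
    {"delta_pos":[0.004,-0.002,-0.045],"delta_rot":[0,0,0],"claw":44},
    {"delta_pos":[0.004,-0.002,-0.07],"delta_rot":[0,0,0],"claw":44},
    {"delta_pos":[0.004,-0.002,-0.09],"delta_rot":[0,0,0],"claw":44},
    {"delta_pos":[0.004,-0.002,-0.1],"delta_rot":[0,0,0],"claw":44},
    {"delta_pos":[0.004,-0.002,-0.106],"delta_rot":[0,0,0],"claw":44},
    {"delta_pos":[0.004,-0.002,-0.109],"delta_rot":[0,0,0],"claw":44},
    {"delta_pos":[0.004,-0.002,-0.11],"delta_rot":[0,0,0],"claw":44},
    {"delta_pos":[0.004,-0.002,-0.111],"delta_rot":[0,0,0],"claw":44},
    {"delta_pos":[0.004,-0.002,-0.111],"delta_rot":[0,0,0],"claw":44},
  ],
)

```text
time: 37.88
eef_pos: [0.5181, 0.223, 0.1881]
tcp_rot: [0.531, 0.468, -0.53, 0.467]
contact_force: [0.4, -0.0, -3.1]
opening: 0.575
```

Call:
play_rows(
  targets=[
    {"delta_pos":[0,0,-0.0015],"delta_rot":[0,0,0],"claw":44},
    {"delta_pos":[0,0,-0.003],"delta_rot":[0,0,0],"claw":44},
    {"delta_pos":[0,0,-0.003],"delta_rot":[0,0,0],"claw":44},
  ],
)

```text
time: 38.13
eef_pos: [0.5187, 0.2232, 0.1878]
tcp_rot: [0.531, 0.468, -0.53, 0.467]
contact_force: [-3.2, -1.7, 5.3]
opening: 0.57
```

Touching the floor. I'll release, rise and move off towards clear space.

Call:
play_rows(
  targets=[
    {"delta_pos":[0,0,0],"delta_rot":[0,0,0],"claw":72},
    {"delta_pos":[0,0,0],"delta_rot":[0,0,0],"claw":72},
    {"delta_pos":[0,0,0],"delta_rot":[0,0,0],"claw":72},
    {"delta_pos":[0,0,0],"delta_rot":[0,0,0],"claw":72},
    {"delta_pos":[0,0,0.02],"delta_rot":[0,0,0],"claw":72},
    {"delta_pos":[0,0,0.05],"delta_rot":[0,0,0],"claw":72},
    {"delta_pos":[0,-0.01,0.09],"delta_rot":[0,0,0],"claw":72},
    {"delta_pos":[0,-0.04,0.12],"delta_rot":[0,0,0],"claw":72},
    {"delta_pos":[0,-0.08,0.14],"delta_rot":[0,0,0],"claw":72},
    {"delta_pos":[0,-0.12,0.16],"delta_rot":[0,0,0],"claw":72},
    {"delta_pos":[-0.01,-0.16,0.17],"delta_rot":[0,0,0],"claw":72},
    {"delta_pos":[-0.02,-0.2,0.17],"delta_rot":[0,0,0],"claw":72},
    {"delta_pos":[-0.03,-0.24,0.17],"delta_rot":[0,0,0],"claw":72},
    {"delta_pos":[-0.03,-0.28,0.17],"delta_rot":[0,0,0],"claw":72},
    {"delta_pos":[-0.03,-0.32,0.17],"delta_rot":[0,0,0],"claw":72},
    {"delta_pos":[-0.03,-0.36,0.17],"delta_rot":[0,0,0],"claw":72},
    {"delta_pos":[-0.03,-0.4,0.17],"delta_rot":[0,0,0],"claw":72},
    {"delta_pos":[-0.03,-0.4,0.17],"delta_rot":[0,0,0],"claw":72},
  ],
)

```text
time: 39.63
eef_pos: [0.488, -0.1829, 0.3572]
tcp_rot: [-0.532, -0.465, 0.532, -0.466]
contact_force: [-0.6, 0.6, -0.1]
opening: 0.84
```

Run:
```python
from h import *
need(.514,.225,.188,-.13); d=shot('side','d13'); w=shot('wrist','w13'); s=shot('scene','s13')
o=np.zeros((600,800,3),np.uint8); o[:300,:400]=cv2.resize(d[240:384,100:292],(400,300)); o[:300,400:]=cv2.resize(d[90:260,130:357],(400,300)); o[300:,:400]=cv2.resize(w,(400,300)); o[300:,400:]=cv2.resize(s,(400,300)); cv2.imwrite('pics/z9.png',o)
for c in ribs('w13',(150,30,350,300)): print('  rib',c)
```

```text
t 39.63 pos [0.026, 0.4079, -0.1692] rot [0.0003, -0.0, 0.001] yaw now -0.133 Tq [0.003 0.023 0.037] F [-0.6  0.6 -0.1] open mm 71.7
  rib ([303.3999938964844, 161.60000610351562], np.int32(58), [0.553, -0.18], 0.01, 0.021)
  rib ([297.70001220703125, 222.6999969482422], np.int32(51), [0.538, -0.269], 0.014, 0.021)
```

View pics/z9.png

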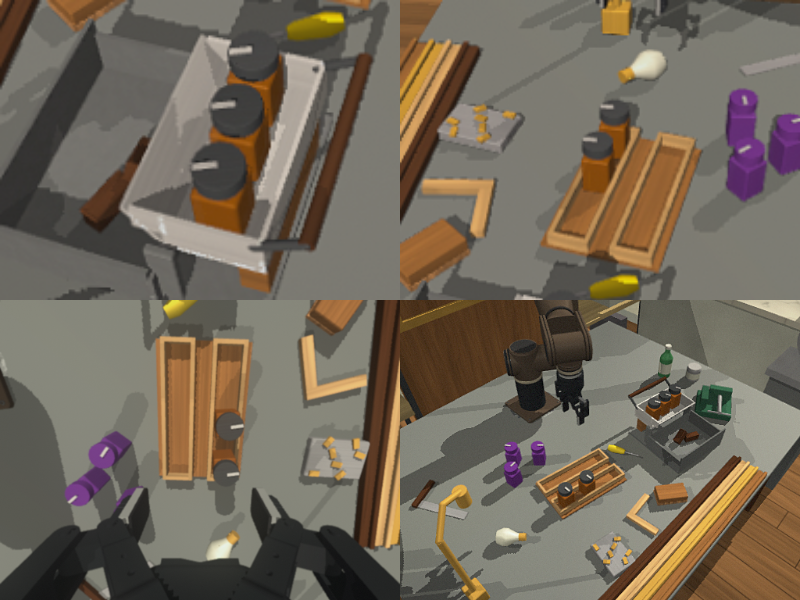

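Final check: three jars stand upright in the level tub, and both offcuts are in the bin (scene inset, about (686,436)). The two tight jars are still in the rack, and the bystanders and purple jars are untouched. The arm is clear, so I'm handing in.

```bash
python3 -c "
from h import *
print(ctrl.sign_off())"
```

```text
the job is handed in; nothing more can be done
None
```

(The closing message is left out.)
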